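# Top up the locked capsule drawer

## Robot

A 6-joint arm with a two-finger parallel gripper is mounted at the origin on the work surface. World frame = base frame: x ahead of the robot, y to its left, z up, the work surface at z = 0. Lengths are in mm, angles in degrees, forces in N, time in s.
With the tool pointing down it reaches from about 350 to 850 mm from the base axis. Payload 8.1 kg.
Tool frame: the origin (TCP) lies between the finger pads; the fingertips stand 22 mm ahead of it and the grasp point (between the pads) lies 3 mm ahead of it; z points along the fingers, y is the line along which they close (so a half turn about z gives the same grasp; the last joint's range is limited). The gripper opens to 93 mm and grips with 3 to 60 N. Pads are 15 mm wide; open, the fingers measure 128 mm over their backs; the gripper's body (75 mm by 188 mm) begins 65 mm behind the grasp point.
Start: joints at [-74.966, 7.471, 85.268, -0, 87.261, -4.893], TCP at [204.518, -564.072, 240.635] pointing down, gripper open.
Joint ranges: [-169.43, 169.43], [-51.17, 129.36], [1.28, 143.12], [-76.62, 256.62], [0, 156.53], [-152.29, 152.29]. Speed limits (degrees/s): [136.94, 136.94, 159.86, 180, 180, 180].

## Interface

Orientations are given as a 3x3 rotation matrix whose columns are the frame's x, y, z axes.
In Python, from bench import ctrl, cams gives the robot as it stands.
- The arm moves only by the tool step_arm, never from a script. Its argument "moves" is one flat list of numbers, 7 for each row, row after row: the shift along the tool's x, y, z each as a share of 200 mm, from -1 to 1, then the turn, a rotation vector about the tool's x, y, z each as a share of 60 degrees, from -1 to 1, then the gripper's target within -1 to 1 (shut at 1, half-way at 0, fully open at -1). In form: [dx, dy, dz, wx, wy, wz, gripper, dx, dy, dz, wx, wy, wz, gripper, ...]. A call has 1 to 12 rows; each row is the pose to reach, as a shift and turn from the pose commanded when the call began, along the tool's axes at that moment; what a row does not reach only later rows make up. A row lasts 1/8 s, in which the tool goes at most 62.5 mm and 10.7 degrees, less where a joint would pass 70% of its speed; a pose out of reach is approached as far as the arm can. A call with a number of a shift or a turn outside -1 to 1 is refused whole. A call with a gripper value outside its range is refused whole. The fingers move at their own pace and stop on an object; the grip force is fixed at half the most. Time passes only in rows, so rows that repeat a pose let the fingers close. It gives the time, the measured TCP pose, the force, the opening and the grip force at its end, in the units of the state.
- ctrl.get_obs(): the state, without advancing time (a new reading comes with each control period).
- cams.read_camera(name): name is "scene" or "side" or "wrist"; returns (picture, depth): 400x640x3 uint8, red, green, blue; 400x640 float32, mm along the optical axis (not along the pixel's ray), 0 where there is no reading.
- cams.get_calibration(name): a dict with "K" (3x3 intrinsics, pixels), "xyz" and "attitude" of the camera in the world; the wrist camera has in their place "T_tool_cam" (4x4, takes a point from camera to tool coordinates, whose origin is the TCP and whose axes are the flange's). Camera axes: x right, y up, looking along -z (the intrinsics and any distortion apply to the point x, -y, -z); pixel columns grow to the right and rows downward; lengths in mm; the calibration is good to about 2 mm. A picture is of the moment at which its call begins: read the wrist's pose just before it. get_calibration takes no time and is no camera call.
- ctrl.finish_job(): hands the job in; it is judged then, once.
The state is a dict: "time_s": time; "joint_positions": joint angles; "joint_velocities": joint speeds; "effort": joint torques, N m; "position": TCP position; "orientation": TCP orientation; "contact_force": force on the tool from outside, world axes, zero at the start; "ft_torque": the same for the moment, N m; "width": finger opening in mm; "gripper_force": force on a finger pad.
Only numpy, scipy, OpenCV 4.12 (cv2) and the standard library are available. Lean on these libraries where they do the work, as an engineer would, in place of code of your own. Each camera call takes 0.05 s, during which the arm holds its last target. There are 200 camera calls.

## Task

Find out which of the keys in the wooden stand turns the lock of the capsule drawer, unlock it and pull the drawer open. Tip the tray over the open drawer so that the coffee capsules slide in, see that every capsule is inside, and put the tray back down flat on the worktop. Then push the drawer fully home, lock it again with the key, return all the keys upright to the stand, and do not disturb the tins, the jar or the egg ring.

Things in the scene. Friction and masses are not known exactly. Their poses are not given: they have to be found in the camera images.
- keyhole (a point): Lock axis, on top of the fixed grey steel drawer case (190 wide, 200 deep, 100 high, screwed down), 45 mm behind its front edge, 55 right of its middle. x: from the front into the case, y: left, z: up. A 33 mm brass disc with black slot; locked, the slot (key's width) lies along y. A key goes 36 mm straight down till its collar rests on top; clearance 2.5 mm at the mouth, 1.5 at the bottom.
- lock (a joint): Turn in rad: 0 locked, grows clockwise seen from above, stop at 1.45 = open; stays put. Only a fully inserted key grips it, either edge leading, with 0.13 play. A wrong key goes in just as well but jams after 0.2 to 0.6; the right one turns freely (0.07 N m). Which key is right changes from start to start. The key can be left in or drawn out at any angle.
- drawer (a joint): How far the drawer is out (m): 0 fully home, 0.13 open (stop). Slides to -x of the case, friction about 1.5 N, stays where left. While locked, a cam holds it within 4 mm of home.
- drawer_handle (a point): Middle of the drawer's steel bar handle: round bar 11 mm thick, 100 long along y, 81 above the worktop, 35 in front of the drawer's front panel; moves with it. Axes as keyhole. Panel 13 thick, 188 wide, top edge 98 above the worktop; its outer face is 14 in front of the case's front edge when home.
- drawer_in (a point): Centre of the inner floor (13 mm above the worktop) of the drawer's aluminium tub, moves with it; axes as keyhole. Inside 160 x 160, side walls up to 58 above the worktop. Fully open, the point lies 49 in front of the case's front edge and the panel's inner face 82 in front of the point. A catch on the right wall (y -72 to -84) rises to 84.
- slot1 (a point): Mouth centre of slot 1 of the fixed beech key stand, a block 56 mm (x) by 180 (y) by 50 high; the point is on its top, z up. Three upright slots in a row along y, 55 apart (slot 2 in the middle), each 29 mm (y) by 9 (x), 42 deep. At the start each holds one key, its width along y.
- slot2 (a point): Mouth centre of slot 2 of the fixed beech key stand, a block 56 mm (x) by 180 (y) by 50 high; the point is on its top, z up. Three upright slots in a row along y, 55 apart (slot 2 in the middle), each 29 mm (y) by 9 (x), 42 deep. At the start each holds one key, its width along y.
- slot3 (a point): Mouth centre of slot 3 of the fixed beech key stand, a block 56 mm (x) by 180 (y) by 50 high; the point is on its top, z up. Three upright slots in a row along y, 55 apart (slot 2 in the middle), each 29 mm (y) by 9 (x), 42 deep. At the start each holds one key, its width along y.
- key1: One of three keys, 90 g, bow up in the stand: slim brass bow 9 mm thick (x), 13 wide (y), 34 tall on a round collar 34 across, 4 thick; below it a steel blade 5 thick, 24 wide, 36 long with rounded tip, the same after a half turn. They differ only in the height of a pair of notches. Origin: middle of the collar's underside, which rests on the stand's top; z up to the bow.
- key2: One of three keys, 90 g, bow up in the stand: slim brass bow 9 mm thick (x), 13 wide (y), 34 tall on a round collar 34 across, 4 thick; below it a steel blade 5 thick, 24 wide, 36 long with rounded tip, the same after a half turn. They differ only in the height of a pair of notches. Origin: middle of the collar's underside, which rests on the stand's top; z up to the bow.
- key3: One of three keys, 90 g, bow up in the stand: slim brass bow 9 mm thick (x), 13 wide (y), 34 tall on a round collar 34 across, 4 thick; below it a steel blade 5 thick, 24 wide, 36 long with rounded tip, the same after a half turn. They differ only in the height of a pair of notches. Origin: middle of the collar's underside, which rests on the stand's top; z up to the bow.
- tray: Aluminium tray, 180 g, 130 mm long (x), 92 wide (y), floor 3 thick, side and back walls 15 high, no rim at the pouring end (+x). Origin: centre of the underside, z up. At the back a black grip plate 10 thick, 44 wide, 52 long rises from the back wall, leaning back 30 degrees. Starts flat on the worktop left of the drawer, pouring end roughly towards it.
- tray_grip (a point): Grip point inside the tray's grip plate, 34 mm up along it: 83 behind the tray's origin, 42 above its underside. Axes as the tray's, not tilted. The plate goes on 17 mm beyond it along (-0.5, 0, 0.87); its faces look along (0.87, 0, 0.5).
- tray_lip (a point): Middle of the tray's open pouring edge, on the floor's upper face, 65 mm in front of the tray's origin; axes as the tray's.
- capsule1: Copper-coloured coffee capsule, 12 g: rim 37 mm across, 2 thick, above it a cone 30 to 22 across; 28 tall. Origin: middle of the rim's underside, z to the narrow end. Starts on its rim on the tray; three to six are present, the others absent. Slides on the tray above 25 to 36 degrees of slope.
- capsule2: Copper-coloured coffee capsule, 12 g: rim 37 mm across, 2 thick, above it a cone 30 to 22 across; 28 tall. Origin: middle of the rim's underside, z to the narrow end. Starts on its rim on the tray; three to six are present, the others absent. Slides on the tray above 25 to 36 degrees of slope.
- capsule3: Copper-coloured coffee capsule, 12 g: rim 37 mm across, 2 thick, above it a cone 30 to 22 across; 28 tall. Origin: middle of the rim's underside, z to the narrow end. Starts on its rim on the tray; three to six are present, the others absent. Slides on the tray above 25 to 36 degrees of slope.
- capsule4: Copper-coloured coffee capsule, 12 g: rim 37 mm across, 2 thick, above it a cone 30 to 22 across; 28 tall. Origin: middle of the rim's underside, z to the narrow end. Starts on its rim on the tray; three to six are present, the others absent. Slides on the tray above 25 to 36 degrees of slope.
- capsule5: Copper-coloured coffee capsule, 12 g: rim 37 mm across, 2 thick, above it a cone 30 to 22 across; 28 tall. Origin: middle of the rim's underside, z to the narrow end. Starts on its rim on the tray; three to six are present, the others absent. Slides on the tray above 25 to 36 degrees of slope.
- capsule6: Copper-coloured coffee capsule, 12 g: rim 37 mm across, 2 thick, above it a cone 30 to 22 across; 28 tall. Origin: middle of the rim's underside, z to the narrow end. Starts on its rim on the tray; three to six are present, the others absent. Slides on the tray above 25 to 36 degrees of slope.
- tin1: Bystander: aluminium tin, 84 mm across, 58 high, number 1 from below in a stack of three; origin at the centre of its underside.
- tin3: Bystander: aluminium tin, 84 mm across, 58 high, number 3 from below in a stack of three; origin at the centre of its underside.
- jar: Bystander: glass jar with cork stopper, 88 mm across, 136 high; origin at the centre of its underside.
- egg_ring: Bystander: pink silicone egg ring lying flat, 94 mm across, 16 high; origin at the centre of its underside.
Not all that is in view belongs to the job. What is shaped like the capsule5 but green is not meant. Of the things that look like the part that bears slot1, take the one that is nearest to the robot's base at the start.

How it is judged (in metres and radians):
On the way, in this order (a step that is already met when the one before it is completed fails the run):
1. the lock is turned open with a key fully in it (value of joint lock above 1.25 rad and ((horizontal distance between key1 and keyhole below 0.006 m and z of key1 in the frame of keyhole between -0.004 and 0.005 m) or (horizontal distance between key2 and keyhole below 0.006 m and z of key2 in the frame of keyhole between -0.004 and 0.005 m) or (horizontal distance between key3 and keyhole below 0.006 m and z of key3 in the frame of keyhole between -0.004 and 0.005 m))), for 0.2 s.
2. the drawer is pulled open (value of joint drawer above 0.1 m), for 0.2 s.
3. the tray is tipped with its pouring end over the open drawer (angle between tray's own z axis and vertical above 0.45 rad and horizontal distance between tray_lip and drawer_in below 0.115 m and value of joint drawer above 0.08 m), for 0.1 s.
4. the drawer is fully home with every capsule inside (value of joint drawer below 0.006 m and x of capsule1 in the frame of drawer_in between -0.09 and 0.09 m and y of capsule1 in the frame of drawer_in between -0.09 and 0.09 m and z of capsule1 in the frame of drawer_in between -0.01 and 0.055 m and x of capsule2 in the frame of drawer_in between -0.09 and 0.09 m and y of capsule2 in the frame of drawer_in between -0.09 and 0.09 m and z of capsule2 in the frame of drawer_in between -0.01 and 0.055 m and x of capsule3 in the frame of drawer_in between -0.09 and 0.09 m and y of capsule3 in the frame of drawer_in between -0.09 and 0.09 m and z of capsule3 in the frame of drawer_in between -0.01 and 0.055 m and x of capsule4 in the frame of drawer_in between -0.09 and 0.09 m and y of capsule4 in the frame of drawer_in between -0.09 and 0.09 m and z of capsule4 in the frame of drawer_in between -0.01 and 0.055 m and x of capsule5 in the frame of drawer_in between -0.09 and 0.09 m and y of capsule5 in the frame of drawer_in between -0.09 and 0.09 m and z of capsule5 in the frame of drawer_in between -0.01 and 0.055 m and x of capsule6 in the frame of drawer_in between -0.09 and 0.09 m and y of capsule6 in the frame of drawer_in between -0.09 and 0.09 m and z of capsule6 in the frame of drawer_in between -0.01 and 0.055 m), for 0.2 s.
5. the drawer is locked again (value of joint lock below 0.2 rad and value of joint drawer below 0.006 m), for 0.2 s.
At the end, for the whole second after the job is handed in: The lock is back within 0.2 rad of locked and the drawer within 6 mm of home; every capsule present lies in the drawer's tub; each key stands in a slot of the stand, its origin within 8 mm of the slot's mouth and tilted less than 0.2 rad; the tray lies flat and still on the worktop (all of step 5 and x of capsule1 in the frame of drawer_in between -0.09 and 0.09 m and y of capsule1 in the frame of drawer_in between -0.09 and 0.09 m and z of capsule1 in the frame of drawer_in between -0.01 and 0.055 m and x of capsule2 in the frame of drawer_in between -0.09 and 0.09 m and y of capsule2 in the frame of drawer_in between -0.09 and 0.09 m and z of capsule2 in the frame of drawer_in between -0.01 and 0.055 m and x of capsule3 in the frame of drawer_in between -0.09 and 0.09 m and y of capsule3 in the frame of drawer_in between -0.09 and 0.09 m and z of capsule3 in the frame of drawer_in between -0.01 and 0.055 m and x of capsule4 in the frame of drawer_in between -0.09 and 0.09 m and y of capsule4 in the frame of drawer_in between -0.09 and 0.09 m and z of capsule4 in the frame of drawer_in between -0.01 and 0.055 m and x of capsule5 in the frame of drawer_in between -0.09 and 0.09 m and y of capsule5 in the frame of drawer_in between -0.09 and 0.09 m and z of capsule5 in the frame of drawer_in between -0.01 and 0.055 m and x of capsule6 in the frame of drawer_in between -0.09 and 0.09 m and y of capsule6 in the frame of drawer_in between -0.09 and 0.09 m and z of capsule6 in the frame of drawer_in between -0.01 and 0.055 m and ((distance between key1 and slot1 below 0.008 m and angle between key1's own z axis and vertical below 0.2 rad) or (distance between key1 and slot2 below 0.008 m and angle between key1's own z axis and vertical below 0.2 rad) or (distance between key1 and slot3 below 0.008 m and angle between key1's own z axis and vertical below 0.2 rad)) and ((distance between key2 and slot1 below 0.008 m and angle between key2's own z axis and vertical below 0.2 rad) or (distance between key2 and slot2 below 0.008 m and angle between key2's own z axis and vertical below 0.2 rad) or (distance between key2 and slot3 below 0.008 m and angle between key2's own z axis and vertical below 0.2 rad)) and ((distance between key3 and slot1 below 0.008 m and angle between key3's own z axis and vertical below 0.2 rad) or (distance between key3 and slot2 below 0.008 m and angle between key3's own z axis and vertical below 0.2 rad) or (distance between key3 and slot3 below 0.008 m and angle between key3's own z axis and vertical below 0.2 rad)) and angle between tray's own z axis and vertical below 0.05 rad and height (world z) of tray between -0.004 and 0.006 m and linear speed of tray below 0.02 m/s); the robot touches nothing.
It fails at once if a tin, the jar or the egg ring is moved by more than 30 mm (distance of any of tin1, tin3, jar, egg_ring from where it was at the start of the episode above 0.03 m).
It fails at once if a key, the tray or a capsule falls off the worktop (height (world z) of any of key1, key2, key3, tray, capsule1, capsule2, capsule3, capsule4, capsule5, capsule6 below -0.05 m).
Of capsule1, capsule2, capsule3, capsule4, capsule5, capsule6 only 3 to 6 are there at a start; the rules pass over those that are not, and their reading is None.
At some moment in a run one of tray, capsule1, capsule2, capsule3, capsule4, capsule5, capsule6 may be knocked a few centimetres aside while the robot is not near it.
It also fails if it takes over 210 s, if anything falls off the work surface, if the arm or the gripper's body presses on something with over 40 N, if the wrist force passes 120 N, or if a joint passes its speed limit or range.

## Working session

There is one attempt and no reset: what is moved stays moved. The work goes in short steps, Python scripts to look and compute and a tool call to move; the robot and the scene stay as the last step left them, time stands still between calls to the robot, and variables do not carry over. Pictures are saved under pics/ and viewed, at most 14 in all, crops included, and the job is handed in when it is done.

Besides the shell and the picture viewer there is one more tool, called as name(argument=value, ...) on one line, values as JSON. step_arm: Moves the arm, as the interface text tells. Its arguments: {"type":"object","properties":{"moves":{"type":"array"}},"required":["moves"]}

```bash
ls; mkdir -p pics; cat > h.py <<'E'
import numpy as np, cv2
from bench import ctrl, cams
np.set_printoptions(precision=1,suppress=True)
def cam(n):
    c=cams.get_calibration(n)
    if n=='wrist':
        o=ctrl.get_obs(); T=np.eye(4); T[:3,:3]=o['orientation']; T[:3,3]=o['position']
        return c,T@np.array(c['T_tool_cam'])
    T=np.eye(4); A=np.array(c['attitude']); T[:3,:3]=A; T[:3,3]=c['xyz']; return c,T
def grab(n,tag):
    c,T=cam(n); im,d=cams.read_camera(n)
    cv2.imwrite(f'pics/{tag}.png',im[:,:,::-1]); np.savez(f'pics/{tag}.npz',im=im,d=d,T=T,K=c['K']); return im,d,T,np.array(c['K'])
def load(tag):
    z=np.load(f'pics/{tag}.npz'); return z['im'],z['d'],z['T'],z['K']
def cloud(d,T,K):
    v,u=np.mgrid[:d.shape[0],:d.shape[1]]
    P=np.stack([(u-K[0,2])/K[0,0]*d,-(v-K[1,2])/K[1,1]*d,-d],-1)
    return P@T[:3,:3].T+T[:3,3]
def px(tag,pts):
    im,d,T,K=load(tag); C=cloud(d,T,K)
    for u,v in pts: print((u,v),C[v,u])
def st():
    o=ctrl.get_obs(); print(o['time_s'],'p',np.array(o['position']),'F',np.array(o['contact_force']),'w',o['width'],o['gripper_force']); print(np.array(o['orientation']).round(3).tolist(), np.array(o['joint_positions']))
E
python3 - <<'E'
from h import *
for n in ('scene','side'):
    c=cams.get_calibration(n); print({k:(np.array(v).round(2).tolist() if not isinstance(v,str) else v) for k,v in c.items()}); grab(n,n+'0')
print(cams.get_calibration('wrist'))
st()
E
```

```text
pics
{'K': [[418.58, 0.0, 313.73], [0.0, 418.58, 194.49], [0.0, 0.0, 1.0]], 'xyz': [963.65, 487.96, 958.36], 'attitude': [[-0.82, -0.44, 0.36], [0.57, -0.65, 0.51], [0.01, 0.62, 0.78]]}
{'K': [[407.04, 0.0, 326.92], [0.0, 407.04, 197.46], [0.0, 0.0, 1.0]], 'xyz': [338.68, 891.76, 766.31], 'attitude': [[-0.98, 0.11, -0.17], [-0.2, -0.56, 0.8], [-0.01, 0.82, 0.57]]}
{'K': array([[317.7,   0. , 315.5],
       [  0. , 317.7, 195.6],
       [  0. ,   0. ,   1. ]]), 'T_tool_cam': array([[  -0. ,    1. ,    0.2,   66.5],
       [   1. ,    0. ,    0. ,   -0.1],
       [   0. ,    0.2,   -1. , -144.4],
       [   0. ,    0. ,    0. ,    1. ]])}
0.1 p [ 204.4 -563.6  239.7] F [-0.   0.2 -0.2] w 93.02258297578793 0.0
[[0.94, 0.341, -0.0], [0.341, -0.94, 0.002], [0.0, -0.002, -1.0]] [-75.    7.5  85.3  -0.   87.3  -4.9]
```

View pics/scene0.png

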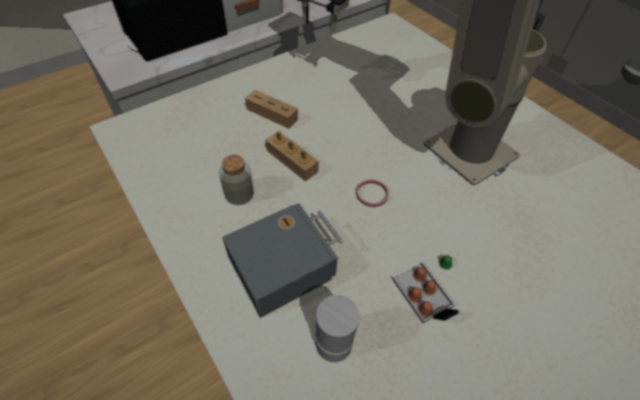

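View pics/side0.png

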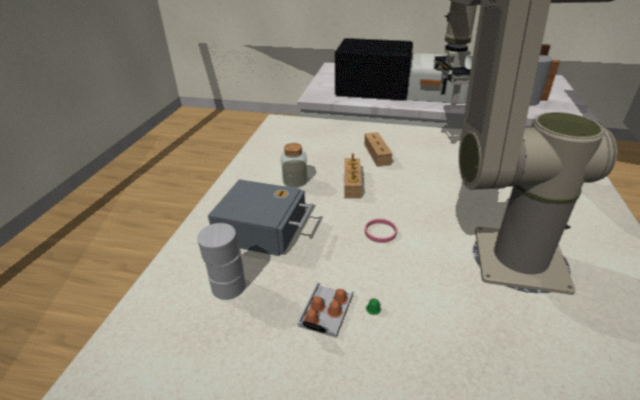

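The scene picture shows two candidate stands: one at (291,155) with three keys and an empty one at (271,107). Four copper capsules sit on the tray at (420,272), (430,286), (415,294) and (426,309), with a green decoy at (446,262). The lock disc is at (287,222), the handle at (325,228), the jar at (235,180), the tins at (337,325) and the egg ring at (372,193).

```bash
python3 - <<'E'
from h import *
for tag,pts in (('scene0',[(291,155),(281,141),(304,160),(269,142),(318,165),(271,107),(287,222),(224,246),(301,208),(335,260),(272,290),(372,176),(235,160),(337,310),(420,267),(393,278),(425,264),(451,300),(426,318),(450,314),(430,286),(330,232),(322,216),(335,242)]),):
    px(tag,pts)
im,d,T,K=load('scene0')
a=cv2.resize(im[120:250,200:400],(800,520),interpolation=cv2.INTER_CUBIC)
cv2.imwrite('pics/c1.png',a[:,:,::-1])
E
```

```text
(291, 155) [ 512.6 -265.5   47.8]
(281, 141) [ 509.2 -327.    54.7]
(304, 160) [ 495.8 -220.5   55.5]
(269, 142) [ 538.3 -351.    46.9]
(318, 165) [ 442.6 -222.5   -0.6]
(271, 107) [ 449.6 -485.6   50.7]
(287, 222) [672.  -33.4 101.2]
(224, 246) [ 817.  -125.9   -3.1]
(301, 208) [617.7 -52.4  97.3]
(335, 260) [633.4 115.7  90.4]
(272, 290) [797.5 102.1 101. ]
(372, 176) [335.7 -90.5   3.8]
(235, 160) [ 690.3 -261.6  135.6]
(337, 310) [728.8 243.9 175. ]
(420, 267) [448.  226.5  32. ]
(393, 278) [515.1 205.6  13.6]
(425, 264) [415.5 219.4   3.8]
(451, 300) [438.9 329.2  14.3]
(426, 318) [516.4 326.1   5.5]
(450, 314) [488.5 358.6  55.4]
(430, 286) [462.8 277.4  29.5]
(330, 232) [559.2   0.2   1.8]
(322, 216) [584.1  -6.3  88.8]
(335, 242) [566.1  32.6  -0.3]
```

View pics/c1.png

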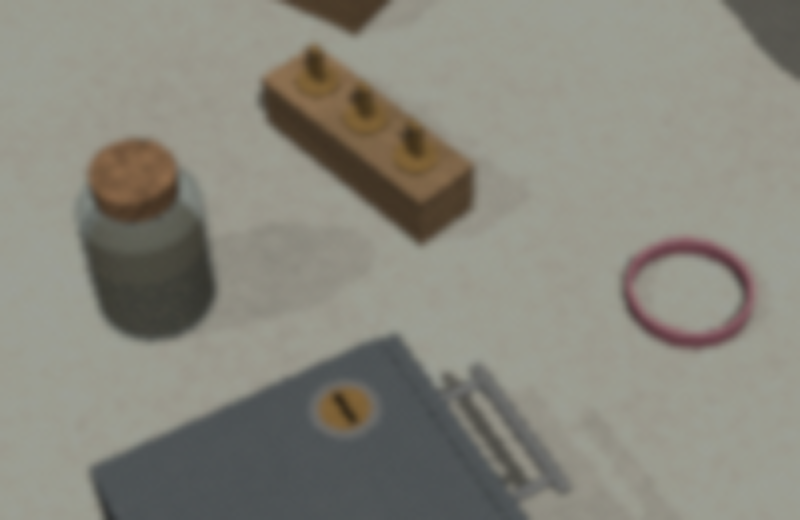

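```bash
cat >> h.py <<'E'
from scipy.spatial.transform import Rotation as Ro
def fit(tag,z0,z1,c,r):
    im,d,T,K=load(tag); C=cloud(d,T,K).reshape(-1,3); m=(d.ravel()>0)&(C[:,2]>z0)&(C[:,2]<z1)&(np.hypot(*(C[:,:2]-c).T)<r)
    P=C[m]; print(tag,len(P),'z',np.median(P[:,2]),cv2.minAreaRect(P[:,:2].astype(np.float32))); return P
def Rdown(yaw): # tool x at yaw deg, z down
    c,s=np.cos(np.radians(yaw)),np.sin(np.radians(yaw)); return np.array([[c,s,0],[s,-c,0],[0,0,-1]])
def plan(p,R,p0=None,R0=None):
    o=ctrl.get_obs(); p0=np.array(o['position']) if p0 is None else np.array(p0); R0=np.array(o['orientation']) if R0 is None else R0
    if np.isscalar(R): R=Rdown(R)
    s=R0.T@(np.array(p)-p0)/200; w=Ro.from_matrix(R0.T@R).as_rotvec(degrees=True)/60
    print('move',np.r_[s,w].round(4).tolist())
E
python3 - <<'E'
from h import *
for t in ('scene0','side0'):
    fit(t,40,53,(505,-270),120)
    fit(t,95,106,(715,20),160)
    fit(t,2.5,20,(345,-55),120)
plan((505,-270,240),90)
plan((440,-270,240),30)
E
```

```text
scene0 652 z 49.56184633330412 ((502.48370361328125, -283.9670715332031), (60.029457092285156, 185.42752075195312), 9.679352760314941)
scene0 6229 z 99.77570967191355 ((726.4530639648438, 14.553298950195312), (193.9310760498047, 214.1734161376953), 85.64409637451172)
scene0 582 z 4.354727773395268 ((347.1817626953125, -51.896392822265625), (227.92210388183594, 238.7929229736328), 54.798118591308594)
side0 410 z 48.71461630682768 ((500.0210266113281, -280.1956787109375), (54.33403396606445, 184.55294799804688), 9.723535537719727)
side0 3021 z 98.56145126796514 ((725.2275390625, 17.70647430419922), (195.058837890625, 215.59707641601562), 85.70996856689453)
side0 299 z 10.751661427022896 ((342.83721923828125, -45.81048583984375), (164.73158264160156, 181.22100830078125), 70.75564575195312)
move [1.9135, -0.868, 0.0, -0.0013, -0.001, -1.1679]
move [1.6079, -0.9787, 0.0002, -0.0015, -0.0002, -0.1679]
```

step_arm(moves=[0.88, -0.26, 0, 0, 0, -0.667, -1, 0.88, -0.26, 0, 0, 0, -0.667, -1, 0.88, -0.26, 0, 0, 0, -0.667, -1, 0.88, -0.26, 0, 0, 0, -0.667, -1, 0.88, -0.26, 0, 0, 0, -0.667, -1])

```text
time_s: 0.72
position: [352.7, -454.5, 240.2]
orientation: [[0.5, 0.866, -0.001], [0.866, -0.5, 0.001], [0.0, -0.001, -1.0]]
contact_force: [0.1, -0.4, -0.4]
width: 92.7
gripper_force: 0.0
```

```bash
python3 - <<'E'
from h import *
st();plan((505,-345,230),99.7)
E
```

```text
0.725 p [ 352.7 -454.5  240.2] F [ 0.1 -0.4 -0.4] w 92.66214477232607 0.0
[[0.5, 0.866, -0.001], [0.866, -0.5, 0.001], [0.0, -0.001, -1.0]] [-57.3   3.7  89.3  -0.   87.  -27.3]
move [0.8551, 0.3856, 0.0507, -0.0006, -0.0005, -0.6619]
```

step_arm(moves=[0.855, 0.385, 0.05, 0, 0, -0.662, -1, 0.855, 0.385, 0.05, 0, 0, -0.662, -1, 0.855, 0.385, 0.05, 0, 0, -0.662, -1, 0.855, 0.385, 0.05, 0, 0, -0.662, -1, 0.855, 0.385, 0.05, 0, 0, -0.662, -1, 0.855, 0.385, 0.05, 0, 0, -0.662, -1])

```text
time_s: 1.48
position: [503.7, -346.7, 230.5]
orientation: [[-0.162, 0.987, -0.0], [0.987, 0.162, 0.0], [0.0, -0.0, -1.0]]
contact_force: [0.4, -0.9, -0.3]
width: 93.1
gripper_force: 0.0
```

```bash
python3 - <<'E'
from h import *
st();grab('wrist','w1')
fit('w1',44,53,(501,-282),120)
P=fit('w1',60,100,(501,-282),120)
from scipy.cluster.vq import kmeans
a=np.radians(9.7); ex=np.array([np.cos(a),np.sin(a)]);ey=np.array([-ex[1],ex[0]])
for k in(-55,0,55):
    c=np.array((501,-282))+k*ey; Q=P[np.hypot(*(P[:,:2]-c).T)<25]; print(len(Q),np.median(Q,0),Q.min(0),Q.max(0))
E
```

```text
1.475 p [ 503.7 -346.7  230.5] F [ 0.4 -0.9 -0.3] w 93.14486769152074 0.0
[[-0.162, 0.987, -0.0], [0.987, 0.162, 0.0], [0.0, -0.0, -1.0]] [-39.3   9.5  84.1  -0.   86.4 -48.6]
w1 7814 z 50.3825507999004 ((501.9713439941406, -281.53515625), (56.09947967529297, 179.7056121826172), 9.458293914794922)
w1 520 z 87.32318833020958 ((501.8406066894531, -281.6976013183594), (9.33095932006836, 122.07589721679688), 9.229734420776367)
161 [ 510.3 -333.8   87.2] [ 506.  -342.    61.7] [ 515.3 -329.3   89.5]
147 [ 501.9 -282.    87.7] [ 497.  -288.4   81.1] [ 506.9 -275.8   89.9]
212 [ 493.1 -229.7   87.1] [ 488.1 -234.3   61.2] [ 497.9 -221.5   89.7]
```

View pics/w1.png

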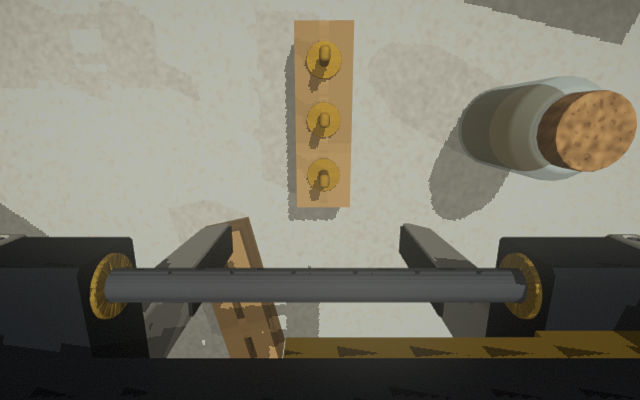

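step_arm(moves=[0.598, 0.044, 0.4, 0, 0, 0, -0.3, 0.598, 0.044, 0.4, 0, 0, 0, -0.3, 0.598, 0.044, 0.4, 0, 0, 0, 0, 0.598, 0.044, 0.6, 0, 0, 0, 0, 0.598, 0.044, 0.757, 0, 0, 0, 0, 0.598, 0.044, 0.757, 0, 0, 0, 0, 0.598, 0.044, 0.757, 0, 0, 0, 1, 0.598, 0.044, 0.757, 0, 0, 0, 1, 0.598, 0.044, 0.757, 0, 0, 0, 1, 0.598, 0.044, 0.757, 0, 0, 0, 1, 0.598, 0.044, 0.757, 0, 0, 0, 1, 0.598, 0.044, 0.757, 0, 0, 0, 1])

```text
time_s: 3.02
position: [493.4, -226.6, 79.8]
orientation: [[-0.168, 0.986, 0.001], [0.986, 0.168, -0.0], [-0.001, 0.0, -1.0]]
contact_force: [-2.1, -0.4, 6.2]
width: 9.1
gripper_force: 30.0
```

```bash
python3 - <<'E'
from h import *
st();
plan((493,-227.3,200),99.4)
p0=np.array([493,-227.3,200.])
plan((666,-110,200),90-4.3,p0,Rdown(99.4))
E
```

```text
3.025 p [ 493.4 -226.6   79.8] F [-2.1 -0.4  6.2] w 9.09177323610495 30.001088976860046
[[-0.168, 0.986, 0.001], [0.986, 0.168, -0.0], [-0.001, 0.0, -1.0]] [-30.1   6.6 103.7  -0.   69.7 -39.7]
move [-0.0037, -0.0023, -0.6009, 0.0005, 0.0005, 0.0045]
move [0.4373, 0.9492, 0.0, 0.0, 0.0, 0.2283]
```

step_arm(moves=[0, 0, -0.25, 0, 0, 0, 1, 0, 0, -0.5, 0, 0, 0, 1, 0, 0, -0.6, 0, 0, 0, 1, 0.2, 0.4, -0.6, 0, 0, 0.1, 1, 0.35, 0.8, -0.6, 0, 0, 0.2, 1, 0.437, 0.949, -0.6, 0, 0, 0.228, 1, 0.437, 0.949, -0.6, 0, 0, 0.228, 1, 0.437, 0.949, -0.6, 0, 0, 0.228, 1, 0.437, 0.949, -0.6, 0, 0, 0.228, 1])

```text
time_s: 4.15
position: [664.5, -108.9, 197.9]
orientation: [[0.07, 0.998, -0.002], [0.998, -0.07, 0.0], [-0.0, -0.002, -1.0]]
contact_force: [-1.2, 0.3, 0.1]
width: 8.7
gripper_force: 30.0
```

```bash
python3 - <<'E'
from h import *
st();grab('wrist','w2')
P=fit('w2',96,104,(725,16),150)
im,d,T,K=load('w2'); C=cloud(d,T,K); h=cv2.cvtColor(im,cv2.COLOR_RGB2HSV)
m=(np.abs(C[...,2]-100)<5)&(np.hypot(C[...,0]-674,C[...,1]+35)<28)
b=m&(h[...,1]>110)&(h[...,0]>10)&(h[...,0]<30)
k=C[b][:,:2]; print(len(k),cv2.minEnclosingCircle(k.astype(np.float32)))
s=m&(im.max(-1)<45)&(np.hypot(C[...,0]-674,C[...,1]+35)<18); s=C[s][:,:2]; print(len(s),s.mean(0) if len(s) else 0,cv2.minAreaRect(s.astype(np.float32)) if len(s) else 0)
E
```

```text
4.15 p [ 664.5 -108.9  197.9] F [-1.2  0.3  0.1] w 8.74049184280471 29.99939203262329
[[0.07, 0.998, -0.002], [0.998, -0.07, 0.0], [-0.0, -0.002, -1.0]] [-13.7  20.1  75.1  -0.   84.9  -9.6]
w2 47458 z 100.32371519804073 ((724.02490234375, -23.300357818603516), (110.85698699951172, 215.20980834960938), 85.65434265136719)
1352 ((674.40380859375, -34.99887466430664), 16.258853912353516)
0 0 0
```

View pics/w2.png

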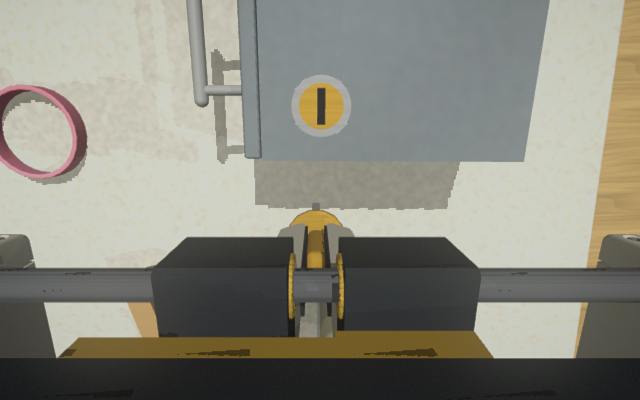

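```bash
python3 - <<'E'
from h import *
im,d,T,K=load('w2'); o=ctrl.get_obs(); R=np.array(o['orientation']);p=np.array(o['position'])
C=(cloud(d,T,K)-p)@R; h=cv2.cvtColor(im,cv2.COLOR_RGB2HSV)
b=(h[...,1]>120)&(h[...,0]>10)&(h[...,0]<35)&(np.abs(C[...,0])<30)&(np.abs(C[...,1])<30)
P=C[b]; 
for z in range(8,44,4):
    Q=P[(P[:,2]>=z)&(P[:,2]<z+4)]
    if len(Q): print(z,len(Q),Q.min(0),Q.max(0))
# key grip: target TCP with key at tool x offset e
plan((674.4,-35.0,150),85.7)
E
```

```text
8 46 [ 4.2 -2.9  8.1] [ 6.5  4.9 11.8]
12 42 [ 3.9 -2.9 12. ] [ 6.4  5.  15.8]
16 36 [ 4.  -3.  16.1] [ 6.2  5.1 19.7]
20 36 [ 3.5 -3.6 20. ] [ 8.9  5.7 23.3]
24 597 [  2.3 -13.3  24.1] [16.2 15.5 27.8]
28 1 [15.8  1.3 28.1] [15.8  1.3 28.1]
move [0.3734, 0.0235, 0.2421, -0.0014, 0.0, 0.004]
```

step_arm(moves=[0.376, 0.018, 0, 0, 0, 0.004, 1, 0.376, 0.018, 0.1, 0, 0, 0.004, 1, 0.376, 0.018, 0.13, 0, 0, 0.004, 1, 0.376, 0.018, 0.13, 0, 0, 0.004, 1, 0.376, 0.018, 0.13, 0, 0, 0.004, 1])

```text
time_s: 4.82
position: [674.5, -35.1, 173.8]
orientation: [[0.076, 0.997, 0.001], [0.997, -0.076, -0.0], [-0.0, 0.001, -1.0]]
contact_force: [0.7, 0.4, -0.5]
width: 8.8
gripper_force: 30.0
```

```bash
python3 - <<'E'
from h import *
st();
plan((673.4,-34.3,155),85.65)
E
```

```text
4.825 p [674.5 -35.1 173.8] F [ 0.7  0.4 -0.5] w 8.847784896129259 29.999465346336365
[[0.076, 0.997, 0.001], [0.997, -0.076, -0.0], [-0.0, 0.001, -1.0]] [-7.3 21.1 76.4 -0.  82.5 -3. ]
move [0.0036, -0.0057, 0.0941, 0.0006, 0.0003, 0.0001]
```

step_arm(moves=[0.0036, -0.0057, 0, 0, 0, 0, 1, 0.0036, -0.0057, 0.04, 0, 0, 0, 1, 0.0036, -0.0057, 0.07, 0, 0, 0, 1, 0.0036, -0.0057, 0.09, 0, 0, 0, 1, 0.0036, -0.0057, 0.09, 0, 0, 0, 1])

```text
time_s: 5.45
position: [672.9, -32.7, 154.4]
orientation: [[0.074, 0.997, -0.001], [0.997, -0.074, 0.0], [0.0, -0.001, -1.0]]
contact_force: [-0.1, -0.0, -1.1]
width: 8.8
gripper_force: 30.0
```

```bash
python3 - <<'E'
from h import *
st();
plan((673.4,-34.3,129.8),85.65)
E
```

```text
5.45 p [672.9 -32.7 154.4] F [-0.1 -0.  -1.1] w 8.841904785096245 29.999596774578094
[[0.074, 0.997, -0.001], [0.997, -0.074, 0.0], [0.0, -0.001, -1.0]] [-7.1 21.7 77.7 -0.  80.7 -2.9]
move [-0.008, 0.0031, 0.1231, -0.0012, -0.0001, 0.0017]
```

step_arm(moves=[0, 0, 0.04, 0, 0, 0, 1, 0, 0, 0.08, 0, 0, 0, 1, 0, 0, 0.105, 0, 0, 0, 1, 0, 0, 0.12, 0, 0, 0, 1, 0, 0, 0.124, 0, 0, 0, 1, 0, 0, 0.124, 0, 0, 0, 1])

```text
time_s: 6.2
position: [673.5, -32.8, 130.6]
orientation: [[0.074, 0.997, 0.0], [0.997, -0.074, -0.0], [-0.0, 0.0, -1.0]]
contact_force: [-0.8, 0.3, -1.2]
width: 9.2
gripper_force: 30.0
```

step_arm(moves=[0, 0, 0.006, 0, 0, 0, 1, 0, 0, 0.006, 0, 0, 0.1, 1, 0, 0, 0.006, 0, 0, 0.2, 1, 0, 0, 0.006, 0, 0, 0.3, 1, 0, 0, 0.006, 0, 0, 0.35, 1, 0, 0, 0.006, 0, 0, 0.35, 1])

```text
time_s: 6.95
position: [674.0, -32.9, 129.9]
orientation: [[0.426, 0.905, 0.002], [0.905, -0.426, -0.0], [0.0, 0.002, -1.0]]
contact_force: [0.9, -0.4, 1.0]
width: 9.0
gripper_force: 30.6
```

```bash
python3 -c "
from h import *
st(); print(np.array(ctrl.get_obs()['ft_torque']).round(3))"
```

```text
6.95 p [674.  -32.9 129.9] F [ 0.9 -0.4  1. ] w 8.998041653295875 30.569538403524348
[[0.426, 0.905, 0.002], [0.905, -0.426, -0.0], [0.0, 0.002, -1.0]] [-7.1 22.8 79.  -0.  78.2 18.1]
[-0.2 -0.4  0.5]
```

step_arm(moves=[0, 0, 0, 0, 0, 0.1, 1, 0, 0, 0, 0, 0, 0.1, 1, 0, 0, 0, 0, 0, 0.1, 1])

```text
time_s: 7.32
position: [674.2, -32.6, 129.9]
orientation: [[0.516, 0.856, 0.002], [0.856, -0.516, 0.0], [0.001, 0.002, -1.0]]
contact_force: [5.0, 0.8, 1.8]
width: 9.8
gripper_force: 30.9
```

```bash
python3 -c "
from h import *
st(); print(np.array(ctrl.get_obs()['ft_torque']).round(3));grab('wrist','w3')
im=load('w3')[0]; cv2.imwrite('pics/w3c.png',cv2.resize(im[100:340,190:450],None,fx=2,fy=2)[:,:,::-1])"
```

```text
7.325 p [674.2 -32.6 129.9] F [5.  0.8 1.8] w 9.846716631455525 30.886214124038815
[[0.516, 0.856, 0.002], [0.856, -0.516, 0.0], [0.001, 0.002, -1.0]] [-7.1 22.8 79.   0.  78.1 23.9]
[ 0.1 -1.   0.4]
```

View pics/w3c.png

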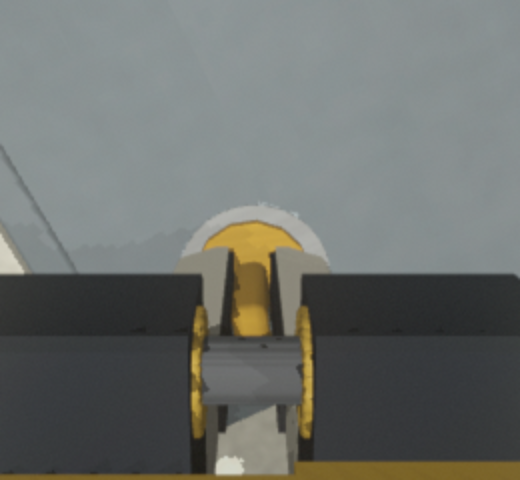

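step_arm(moves=[0, 0, 0, 0, 0, -0.15, 1, 0, 0, 0, 0, 0, -0.3, 1, 0, 0, 0, 0, 0, -0.45, 1, 0, 0, 0, 0, 0, -0.55, 1, 0, 0, 0, 0, 0, -0.55, 1, 0, 0, 0, 0, 0, -0.45, 1, 0, 0, 0, 0, 0, -0.45, 1, 0, 0, -0.1, 0, 0, -0.45, 1, 0, 0, -0.25, 0, 0, -0.45, 1, 0, 0, -0.375, 0, 0, -0.45, 1, 0, 0, -0.375, 0, 0, -0.45, 1])

```text
time_s: 8.75
position: [674.6, -33.1, 207.8]
orientation: [[0.075, 0.997, 0.004], [0.997, -0.075, -0.001], [-0.0, 0.004, -1.0]]
contact_force: [0.3, 0.2, -0.6]
width: 8.7
gripper_force: 29.9
```

```bash
cat >> h.py <<'E'
def keyoff(tag):
    im,d,T,K=grab('wrist',tag); o=ctrl.get_obs(); R=np.array(o['orientation']);p=np.array(o['position'])
    C=(cloud(d,T,K)-p)@R; h=cv2.cvtColor(im,cv2.COLOR_RGB2HSV)
    b=(h[...,1]>120)&(h[...,0]>10)&(h[...,0]<35)&(np.abs(C[...,0])<30)&(np.abs(C[...,1])<30)
    P=C[b]
    for z in range(8,44,4):
        Q=P[(P[:,2]>=z)&(P[:,2]<z+4)]
        if len(Q): print(z,len(Q),Q.min(0),Q.max(0))
E
python3 - <<'E'
from h import *
st(); print(np.array(ctrl.get_obs()['ft_torque']).round(3)); keyoff('w4')
plan((492.4,-226.8,197),99.4)
E
```

```text
8.75 p [674.6 -33.1 207.8] F [ 0.3  0.2 -0.6] w 8.729384405283918 29.93202567100525
[[0.075, 0.997, 0.004], [0.997, -0.075, -0.001], [-0.0, 0.004, -1.0]] [-7.2 19.7 74.5 -0.  85.5 -2.8]
[-0.  -0.1 -0. ]
8 46 [ 3.4 -2.5  8. ] [ 8.4  6.  11.9]
12 48 [ 3.3 -2.6 12. ] [ 8.4  6.1 16. ]
16 34 [ 3.  -2.7 16.3] [ 8.6  7.2 19.9]
20 513 [  2.5 -12.4  20.1] [15.8 15.3 24. ]
24 107 [  1.6 -11.3  24. ] [15.8 15.9 27.1]
move [-1.0342, -0.8313, 0.0413, 0.0015, 0.0005, -0.2283]
```

step_arm(moves=[-0.3, -0.25, 0.02, 0, 0, -0.1, 1, -0.6, -0.5, 0.02, 0, 0, -0.2, 1, -0.9, -0.7, 0.04, 0, 0, -0.228, 1, -0.99, -0.79, 0.04, 0, 0, -0.228, 1, -0.99, -0.79, 0.04, 0, 0, -0.228, 1, -0.99, -0.79, 0.04, 0, 0, -0.228, 1, -0.99, -0.79, 0.04, 0, 0, -0.228, 1])

```text
time_s: 9.68
position: [501.6, -217.4, 195.7]
orientation: [[-0.165, 0.986, -0.001], [0.986, 0.165, 0.001], [0.001, -0.0, -1.0]]
contact_force: [0.6, 0.3, -1.0]
width: 8.8
gripper_force: 29.9
```

```bash
python3 - <<'E'
from h import *
st(); 
plan((492.2,-226.3,120),99.4)
E
```

```text
9.675 p [ 501.6 -217.4  195.7] F [ 0.6  0.3 -1. ] w 8.77261991503364 29.932225048542023
[[-0.165, 0.986, -0.001], [0.986, 0.165, 0.001], [0.001, -0.0, -1.0]] [-28.8   0.7  97.1   0.   82.3 -38.3]
move [-0.0363, -0.0535, 0.3784, -0.0005, -0.0008, 0.0016]
```

step_arm(moves=[-0.036, -0.053, 0.15, 0, 0, 0, 1, -0.036, -0.053, 0.35, 0, 0, 0, 1, -0.036, -0.053, 0.36, 0, 0, 0, 1, -0.036, -0.053, 0.36, 0, 0, 0, 1, -0.036, -0.053, 0.4, 0, 0, 0, 1, -0.036, -0.053, 0.44, 0, 0, 0, 1, -0.036, -0.053, 0.46, 0, 0, 0, 1, -0.036, -0.053, 0.46, 0, 0, 0, 1])

```text
time_s: 10.68
position: [491.5, -227.2, 103.8]
orientation: [[-0.164, 0.987, -0.001], [0.987, 0.164, 0.0], [0.001, -0.001, -1.0]]
contact_force: [-0.0, -1.0, -1.3]
width: 8.7
gripper_force: 29.9
```

```bash
python3 - <<'E'
from h import *
st(); 
plan((492.2,-226.3,79),99.4)
E
```

```text
10.675 p [ 491.5 -227.2  103.8] F [-0.  -1.  -1.3] w 8.718465574338444 29.931997060775757
[[-0.164, 0.987, -0.001], [0.987, 0.164, 0.0], [0.001, -0.001, -1.0]] [-30.2   4.8 102.9   0.   72.4 -39.7]
move [0.0038, 0.0044, 0.124, -0.0006, -0.0006, 0.0004]
```

step_arm(moves=[0, 0, 0.06, 0, 0, 0, 1, 0, 0, 0.11, 0, 0, 0, 1, 0, 0, 0.123, 0, 0, 0, 1, 0, 0, 0.123, 0, 0, 0, 1, 0, 0, 0.123, 0, 0, 0, 0, 0, 0, 0.123, 0, 0, 0, 0, 0, 0, 0.123, 0, 0, 0, 0, 0, 0, -0.05, 0, 0, 0, 0, 0, 0, -0.12, 0, 0, 0, 0, 0, 0, -0.12, 0, 0, 0, 0])

```text
time_s: 11.92
position: [492.8, -227.9, 129.5]
orientation: [[-0.164, 0.986, 0.003], [0.986, 0.164, -0.002], [-0.002, 0.002, -1.0]]
contact_force: [0.6, 0.0, 0.1]
width: 46.1
gripper_force: 0.0
```

step_arm(moves=[-0.275, 0.003, 0, 0, 0, 0, 0, -0.275, 0.003, 0, 0, 0, 0, 0, -0.275, 0.003, 0.12, 0, 0, 0, 0, -0.275, 0.003, 0.24, 0, 0, 0, 0, -0.275, 0.003, 0.24, 0, 0, 0, 0, -0.275, 0.003, 0.24, 0, 0, 0, 0, -0.275, 0.003, 0.24, 0, 0, 0, 1, -0.275, 0.003, 0.24, 0, 0, 0, 1, -0.275, 0.003, 0.24, 0, 0, 0, 1, -0.275, 0.003, 0.24, 0, 0, 0, 1, -0.275, 0.003, 0.24, 0, 0, 0, 1])

```text
time_s: 13.3
position: [501.4, -281.6, 80.4]
orientation: [[-0.164, 0.987, 0.0], [0.987, 0.164, -0.0], [-0.0, 0.0, -1.0]]
contact_force: [-0.7, 0.6, 1.6]
width: 8.6
gripper_force: 30.0
```

```bash
python3 - <<'E'
from h import *
st(); im,d,T,K=grab('wrist','w5'); fit('w5',60,100,(502,-282),120); P=fit('w5',58,100,(493,-227.3),22); print(P.min(0),P.max(0))
p=np.array(ctrl.get_obs()['position'])
plan(p+(0,0,120),99.4)
plan((673.4,-108,200),85.65,p+(0,0,120),Rdown(99.4))
E
```

```text
13.3 p [ 501.4 -281.6   80.4] F [-0.7  0.6  1.6] w 8.62717500925007 30.000187754631042
[[-0.164, 0.987, 0.0], [0.987, 0.164, -0.0], [-0.0, 0.0, -1.0]] [-34.4  11.3  98.4  -0.   70.3 -43.8]
w5 2667 z 83.38185821795804 ((500.66180419921875, -277.51763916015625), (110.2413101196289, 36.76800537109375), 85.82952117919922)
w5 596 z 87.6510264102426 ((492.6994323730469, -228.20013427734375), (8.821375846862793, 12.79786491394043), 8.590929985046387)
[ 487.9 -234.7   58.2] [ 497.6 -221.7   90.6]
move [-0.0001, 0.0, -0.6, 0.0001, 0.0001, 0.0004]
move [0.7157, 0.99, 0.0019, 0.0, 0.0, 0.2292]
```

step_arm(moves=[0, 0, -0.25, 0, 0, 0, 1, 0, 0, -0.5, 0, 0, 0, 1, 0, 0, -0.6, 0, 0, 0, 1, 0.3, 0.35, -0.6, 0, 0, 0.1, 1, 0.5, 0.7, -0.6, 0, 0, 0.2, 1, 0.716, 0.99, -0.6, 0, 0, 0.23, 1, 0.716, 0.99, -0.6, 0, 0, 0.23, 1, 0.716, 0.99, -0.6, 0, 0, 0.23, 1, 0.716, 0.99, -0.6, 0, 0, 0.23, 1])

```text
time_s: 14.48
position: [672.5, -107.6, 198.4]
orientation: [[0.075, 0.997, -0.003], [0.997, -0.075, 0.0], [-0.0, -0.003, -1.0]]
contact_force: [-0.0, -0.4, -1.6]
width: 8.9
gripper_force: 30.0
```

step_arm(moves=[0.373, -0.028, 0, 0, 0, 0, 1, 0.373, -0.028, 0, 0, 0, 0, 1, 0.373, -0.028, 0, 0, 0, 0, 1, 0.373, -0.028, 0, 0, 0, 0, 1, 0.373, -0.028, 0, 0, 0, 0, 1])

```text
time_s: 15.1
position: [673.3, -34.6, 200.2]
orientation: [[0.078, 0.997, -0.0], [0.997, -0.078, -0.0], [-0.0, 0.0, -1.0]]
contact_force: [-0.4, 0.5, -1.2]
width: 8.6
gripper_force: 30.0
```

```bash
python3 - <<'E'
from h import *
st(); keyoff('w6')
plan((673.4,-33.5,160),85.65)
E
```

```text
15.1 p [673.3 -34.6 200.2] F [-0.4  0.5 -1.2] w 8.61531727267771 29.9978569149971
[[0.078, 0.997, -0.0], [0.997, -0.078, -0.0], [-0.0, 0.0, -1.0]] [-7.3 20.  75.  -0.  85.  -2.8]
8 46 [ 3.9 -2.9  8.1] [ 6.3  4.9 11.6]
12 43 [ 4.2 -3.5 12. ] [ 8.5  5.6 15.7]
16 48 [ 3.6 -3.6 16. ] [ 8.2  5.7 19.9]
20 32 [ 3.4 -3.6 20. ] [ 8.5  6.2 23.2]
24 665 [  2.7 -14.   24.5] [16.5 16.1 28. ]
28 9 [13.4 -8.3 28.2] [15.6  8.7 30.1]
move [0.0046, 0.0002, 0.2011, -0.0, 0.0002, -0.0019]
```

step_arm(moves=[0.004, 0, 0.1, 0, 0, 0, 1, 0.004, 0, 0.16, 0, 0, 0, 1, 0.004, 0, 0.18, 0, 0, 0, 1, 0.004, 0, 0.2, 0, 0, 0, 1, 0.004, 0, 0.23, 0, 0, 0, 1, 0.004, 0, 0.25, 0, 0, 0, 1, 0.004, 0, 0.25, 0, 0, 0, 1])

```text
time_s: 16.02
position: [673.2, -32.2, 149.9]
orientation: [[0.076, 0.997, -0.001], [0.997, -0.076, 0.0], [0.0, -0.001, -1.0]]
contact_force: [-0.2, 0.2, -1.2]
width: 8.9
gripper_force: 30.0
```

step_arm(moves=[0, 0, 0.04, 0, 0, 0, 1, 0, 0, 0.08, 0, 0, 0, 1, 0, 0, 0.1, 0, 0, 0, 1, 0, 0, 0.103, 0, 0, 0, 1, 0, 0, 0.103, 0, 0, 0.15, 1, 0, 0, 0.103, 0, 0, 0.3, 1, 0, 0, 0.103, 0, 0, 0.4, 1, 0, 0, 0.103, 0, 0, 0.45, 1, 0, 0, 0.103, 0, 0, 0.45, 1])

```text
time_s: 17.15
position: [674.1, -32.2, 130.5]
orientation: [[0.52, 0.854, 0.002], [0.854, -0.52, -0.0], [0.001, 0.002, -1.0]]
contact_force: [1.0, -0.4, 3.9]
width: 9.8
gripper_force: 30.0
```

```bash
python3 -c "
from h import *
st(); print(np.array(ctrl.get_obs()['ft_torque']).round(3))"
```

```text
17.15 p [674.1 -32.2 130.5] F [ 1.  -0.4  3.9] w 9.79766497691681 30.000963360071182
[[0.52, 0.854, 0.002], [0.854, -0.52, -0.0], [0.001, 0.002, -1.0]] [-7.1 22.8 78.9 -0.  78.2 24.2]
[-0.1 -0.2  0.6]
```

step_arm(moves=[0, 0, 0, 0, 0, -0.15, 1, 0, 0, 0, 0, 0, -0.3, 1, 0, 0, 0, 0, 0, -0.45, 1, 0, 0, 0, 0, 0, -0.56, 1, 0, 0, 0, 0, 0, -0.56, 1, 0, 0, 0, 0, 0, -0.45, 1, 0, 0, 0, 0, 0, -0.45, 1, 0, 0, -0.1, 0, 0, -0.45, 1, 0, 0, -0.25, 0, 0, -0.45, 1, 0, 0, -0.375, 0, 0, -0.45, 1, 0, 0, -0.375, 0, 0, -0.45, 1])

```text
time_s: 18.52
position: [675.1, -32.4, 208.5]
orientation: [[0.076, 0.997, 0.006], [0.997, -0.076, -0.001], [-0.0, 0.006, -1.0]]
contact_force: [0.0, 0.4, -1.3]
width: 8.4
gripper_force: 30.0
```

step_arm(moves=[-0.3, -0.25, 0.02, 0, 0, -0.1, 1, -0.6, -0.5, 0.02, 0, 0, -0.2, 1, -0.9, -0.7, 0.04, 0, 0, -0.228, 1, -0.99, -0.79, 0.04, 0, 0, -0.228, 1, -0.99, -0.79, 0.04, 0, 0, -0.228, 1, -0.99, -0.79, 0.04, 0, 0, -0.228, 1, -0.99, -0.79, 0.04, 0, 0, -0.228, 1])

```text
time_s: 19.4
position: [501.5, -216.5, 196.3]
orientation: [[-0.163, 0.987, -0.0], [0.987, 0.163, 0.001], [0.001, -0.0, -1.0]]
contact_force: [-1.0, 0.2, -1.5]
width: 8.8
gripper_force: 30.0
```

```bash
python3 - <<'E'
from h import *
st(); keyoff('w7')
plan((501,-281.3,110),99.4)
E
```

```text
19.4 p [ 501.5 -216.5  196.3] F [-1.   0.2 -1.5] w 8.783412503016413 29.999536871910095
[[-0.163, 0.987, -0.0], [0.987, 0.163, 0.001], [0.001, -0.0, -1.0]] [-28.7   0.6  97.1   0.   82.3 -38.1]
8 47 [ 3.6 -2.8  8. ] [ 6.  5. 12.]
12 43 [ 3.1 -3.4 12.1] [ 8.3  5.1 15.9]
16 38 [ 3.2 -3.5 16.1] [ 8.1  5.2 19.9]
20 33 [ 3.4 -4.1 20.1] [ 8.1  5.2 23.5]
24 637 [  2.3 -14.   24. ] [15.9 15.6 28. ]
28 20 [  7.8 -12.9  28. ] [15.7  8.7 29.5]
move [-0.3198, -0.0557, 0.4316, -0.0001, -0.0005, 0.0003]
```

step_arm(moves=[-0.317, -0.056, 0, 0, 0, 0, 1, -0.317, -0.056, 0.2, 0, 0, 0, 1, -0.317, -0.056, 0.36, 0, 0, 0, 1, -0.317, -0.056, 0.37, 0, 0, 0, 1, -0.317, -0.056, 0.37, 0, 0, 0, 1, -0.317, -0.056, 0.4, 0, 0, 0, 1, -0.317, -0.056, 0.44, 0, 0, 0, 1, -0.317, -0.056, 0.46, 0, 0, 0, 1, -0.317, -0.056, 0.46, 0, 0, 0, 1])

```text
time_s: 20.58
position: [499.7, -281.8, 104.1]
orientation: [[-0.162, 0.987, -0.001], [0.987, 0.162, 0.001], [0.001, -0.001, -1.0]]
contact_force: [0.6, -0.1, -0.5]
width: 9.1
gripper_force: 30.0
```

step_arm(moves=[0, 0.004, 0.06, 0, 0, 0, 1, 0, 0.004, 0.11, 0, 0, 0, 1, 0, 0.004, 0.122, 0, 0, 0, 1, 0, 0.004, 0.122, 0, 0, 0, 1, 0, 0.004, 0.122, 0, 0, 0, 0, 0, 0.004, 0.122, 0, 0, 0, 0, 0, 0.004, 0.122, 0, 0, 0, 0, 0, 0.004, -0.05, 0, 0, 0, 0, 0, 0.004, -0.12, 0, 0, 0, 0, 0, 0.004, -0.12, 0, 0, 0, 0])

```text
time_s: 21.82
position: [501.7, -282.5, 130.0]
orientation: [[-0.162, 0.987, 0.003], [0.987, 0.162, -0.002], [-0.002, 0.002, -1.0]]
contact_force: [-0.4, -0.3, -0.2]
width: 46.7
gripper_force: 0.0
```

step_arm(moves=[-0.275, 0.003, 0, 0, 0, 0, 0, -0.275, 0.003, 0, 0, 0, 0, 0, -0.275, 0.003, 0.12, 0, 0, 0, 0, -0.275, 0.003, 0.24, 0, 0, 0, 0, -0.275, 0.003, 0.24, 0, 0, 0, 0, -0.275, 0.003, 0.24, 0, 0, 0, 0, -0.275, 0.003, 0.24, 0, 0, 0, 1, -0.275, 0.003, 0.24, 0, 0, 0, 1, -0.275, 0.003, 0.24, 0, 0, 0, 1, -0.275, 0.003, 0.24, 0, 0, 0, 1, -0.275, 0.003, 0.24, 0, 0, 0, 1])

```text
time_s: 23.2
position: [510.3, -336.1, 80.8]
orientation: [[-0.162, 0.987, 0.0], [0.987, 0.162, -0.0], [-0.0, 0.0, -1.0]]
contact_force: [-0.3, -0.2, 1.9]
width: 8.7
gripper_force: 30.0
```

```bash
python3 - <<'E'
from h import *
st(); im,d,T,K=grab('wrist','w8'); P=fit('w8',58,100,(502,-281.6),22); print(P.min(0),P.max(0))
p=np.array(ctrl.get_obs()['position'])
plan((600,-200,200),99.4,p+(0,0,120),Rdown(99.4))
plan((673.4,-33.5,200),85.65,(600,-200,200),Rdown(99.4))
E
```

```text
23.2 p [ 510.3 -336.1   80.8] F [-0.3 -0.2  1.9] w 8.73402412071405 30.000344216823578
[[-0.162, 0.987, 0.0], [0.987, 0.162, -0.0], [-0.0, 0.0, -1.0]] [-38.2  16.4  92.3   0.   71.3 -47.5]
w8 605 z 87.64007170907766 ((501.8594970703125, -282.234619140625), (9.23396110534668, 13.078658103942871), 8.533100128173828)
[ 496.8 -288.8   58.6] [ 506.7 -275.6   90.1]
move [0.5981, 0.5535, 0.004, 0.0, 0.0, 0.0]
move [0.7614, 0.498, 0.0, 0.0, 0.0, 0.2292]
```

step_arm(moves=[0, 0, -0.25, 0, 0, 0, 1, 0, 0, -0.5, 0, 0, 0, 1, 0, 0, -0.6, 0, 0, 0, 1, 0.3, 0.28, -0.6, 0, 0, 0, 1, 0.6, 0.554, -0.6, 0, 0, 0, 1, 0.6, 0.554, -0.6, 0, 0, 0, 1])

```text
time_s: 24.0
position: [600.7, -196.9, 199.0]
orientation: [[-0.163, 0.987, -0.002], [0.987, 0.163, 0.001], [0.002, -0.001, -1.0]]
contact_force: [0.4, -0.1, -0.9]
width: 8.2
gripper_force: 30.0
```

step_arm(moves=[0.3, 0.2, 0, 0, 0, 0.1, 1, 0.6, 0.4, 0, 0, 0, 0.2, 1, 0.761, 0.498, 0, 0, 0, 0.229, 1, 0.761, 0.498, 0, 0, 0, 0.229, 1, 0.761, 0.498, 0, 0, 0, 0.229, 1, 0.761, 0.498, 0, 0, 0, 0.229, 1])

```text
time_s: 24.75
position: [673.3, -34.8, 200.0]
orientation: [[0.079, 0.997, -0.001], [0.997, -0.079, -0.0], [-0.0, -0.001, -1.0]]
contact_force: [0.5, 0.2, -0.9]
width: 9.0
gripper_force: 30.0
```

```bash
python3 - <<'E'
from h import *
st(); keyoff('w9')
plan((673.4,-33.5,150),85.65)
E
```

```text
24.75 p [673.3 -34.8 200. ] F [ 0.5  0.2 -0.9] w 8.956438080091765 29.996948540210724
[[0.079, 0.997, -0.001], [0.997, -0.079, -0.0], [-0.0, -0.001, -1.0]] [-7.3 20.1 74.9 -0.  85.1 -2.8]
8 44 [ 4.7 -3.   8. ] [ 6.7  4.9 11.9]
12 43 [ 4.5 -3.6 12. ] [ 8.6  5.5 15.9]
16 43 [ 4.1 -3.7 16.2] [ 8.8  5.5 20. ]
20 40 [ 3.8 -3.7 20. ] [ 8.6  6.1 23.8]
24 632 [  3.6 -14.1  24.2] [16.7 16.  28. ]
28 51 [  5.3 -12.5  28. ] [16.6 14.3 30.4]
move [0.0069, -0.0004, 0.2513, -0.0006, 0.0002, -0.003]
```

step_arm(moves=[0.003, 0, 0.1, 0, 0, -0.002, 1, 0.003, 0, 0.16, 0, 0, -0.002, 1, 0.003, 0, 0.18, 0, 0, -0.002, 1, 0.003, 0, 0.2, 0, 0, -0.002, 1, 0.003, 0, 0.23, 0, 0, -0.002, 1, 0.003, 0, 0.25, 0, 0, -0.002, 1, 0.003, 0, 0.25, 0, 0, -0.002, 1])

```text
time_s: 25.68
position: [673.7, -32.7, 150.2]
orientation: [[0.075, 0.997, -0.001], [0.997, -0.075, 0.0], [0.0, -0.001, -1.0]]
contact_force: [0.4, -0.2, -0.7]
width: 8.9
gripper_force: 30.0
```

step_arm(moves=[0, 0, 0.03, 0, 0, 0, 1, 0, 0, 0.06, 0, 0, 0, 1, 0, 0, 0.09, 0, 0, 0, 1, 0, 0, 0.1, 0, 0, 0, 1, 0, 0, 0.1, 0, 0, 0.15, 1, 0, 0, 0.1, 0, 0, 0.3, 1, 0, 0, 0.1, 0, 0, 0.45, 1, 0, 0, 0.1, 0, 0, 0.55, 1, 0, 0, 0.1, 0, 0, 0.55, 1])

```text
time_s: 26.8
position: [674.5, -33.0, 131.0]
orientation: [[0.606, 0.796, 0.001], [0.796, -0.606, -0.0], [0.001, 0.001, -1.0]]
contact_force: [2.7, -1.3, 0.1]
width: 9.3
gripper_force: 30.0
```

```bash
python3 -c "
from h import *
st(); print(np.array(ctrl.get_obs()['ft_torque']).round(3))"
```

```text
26.8 p [674.5 -33.  131. ] F [ 2.7 -1.3  0.1] w 9.256962507118603 29.993876516819
[[0.606, 0.796, 0.001], [0.796, -0.606, -0.0], [0.001, 0.001, -1.0]] [-7.1 22.8 78.8 -0.  78.3 30.1]
[-0.3 -0.6 -0. ]
```

step_arm(moves=[0, 0, 0, 0, 0, 0.15, 1, 0, 0, 0, 0, 0, 0.3, 1, 0, 0, 0, 0, 0, 0.45, 1, 0, 0, 0, 0, 0, 0.6, 1, 0, 0, 0, 0, 0, 0.75, 1, 0, 0, 0, 0, 0, 0.9, 1, 0, 0, 0, 0, 0, 0.94, 1, 0, 0, 0, 0, 0, 0.94, 1, 0, 0, 0, 0, 0, 0.94, 1])

```text
time_s: 27.92
position: [675.0, -34.7, 131.2]
orientation: [[0.998, -0.063, 0.003], [-0.063, -0.998, -0.003], [0.003, 0.003, -1.0]]
contact_force: [4.5, -6.4, -1.5]
width: 8.8
gripper_force: 30.0
```

```bash
python3 -c "
from h import *
st(); print(np.array(ctrl.get_obs()['ft_torque']).round(3))"
```

```text
27.925 p [675.  -34.7 131.2] F [ 4.5 -6.4 -1.5] w 8.761603059825447 29.991002082824707
[[0.998, -0.063, 0.003], [-0.063, -0.998, -0.003], [0.003, 0.003, -1.0]] [-7.2 22.8 78.8 -0.1 78.2 86.4]
[-1.5 -1.1  0. ]
```

step_arm(moves=[0, 0, 0, 0, 0, -0.03, 0.4, 0, 0, 0, 0, 0, -0.03, 0, 0, 0, 0, 0, 0, -0.03, 0, 0, 0, -0.15, 0, 0, -0.03, 0, 0, 0, -0.4, 0, 0, -0.1, 0, -0.3, 0, -0.4, 0, 0, -0.3, 0, -0.45, 0, -0.4, 0, 0, -0.5, 0, -0.45, 0, -0.4, 0, 0, -0.7, 0, -0.45, 0, -0.4, 0, 0, -0.85, 0, -0.45, 0, -0.4, 0, 0, -1, 0, -0.45, 0, -0.4, 0, 0, -1, 0])

```text
time_s: 29.3
position: [584.0, -26.8, 210.7]
orientation: [[0.555, 0.832, -0.0], [0.832, -0.555, 0.0], [0.0, -0.0, -1.0]]
contact_force: [0.4, -0.2, -0.3]
width: 46.5
gripper_force: 0.0
```

```bash
python3 - <<'E'
from h import *
st(); im,d,T,K=grab('wrist','w10'); grab('side','s1'); grab('scene','sc1')
a=cv2.resize(load('sc1')[0][150:350,180:500],None,fx=2.4,fy=2.4,interpolation=cv2.INTER_CUBIC); cv2.imwrite('pics/sc1c.png',a[:,:,::-1])
plan((584,27,150),85.65)
fit('w10',76,90,(584,27),40); fit('sc1',74,92,(584,27),60)
E
```

```text
29.3 p [584.  -26.8 210.7] F [ 0.4 -0.2 -0.3] w 46.52285157893708 0.0
[[0.555, 0.832, -0.0], [0.832, -0.555, 0.0], [0.0, -0.0, -1.0]] [-7.7  6.  90.   0.  84.  26.1]
move [0.223, -0.1506, 0.3032, -0.0001, -0.0001, -0.4929]
w10 1252 z 85.94298053853697 ((586.7242431640625, 26.81749153137207), (79.89219665527344, 15.155569076538086), 86.26901245117188)
sc1 228 z 84.8638032564021 ((597.8487548828125, 24.924253463745117), (107.68257904052734, 36.35755920410156), 85.43550872802734)
```

View pics/sc1c.png

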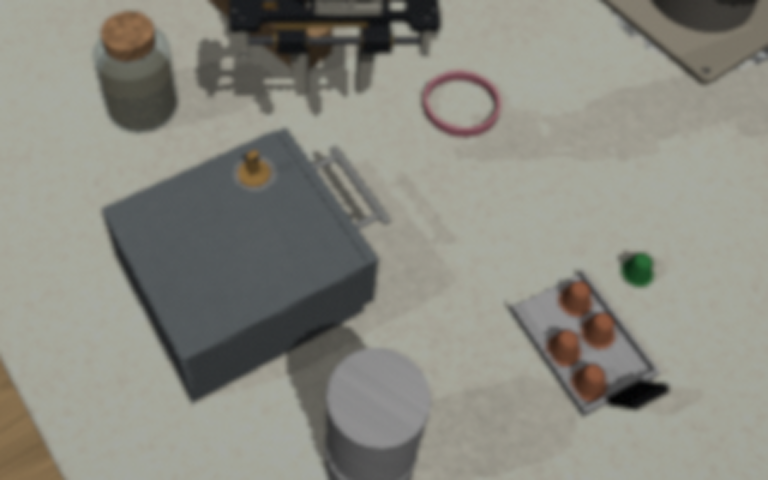

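step_arm(moves=[0.1, -0.1, 0.1, 0, 0, -0.2, 0.45, 0.227, -0.144, 0.25, 0, 0, -0.4, 0.45, 0.227, -0.144, 0.3, 0, 0, -0.493, 0.45, 0.227, -0.144, 0.3, 0, 0, -0.493, 0.45, 0.227, -0.144, 0.3, 0, 0, -0.493, 0.45, 0.227, -0.144, 0.5, 0, 0, -0.493, 0.45, 0.227, -0.144, 0.62, 0, 0, -0.493, 0.45, 0.227, -0.144, 0.62, 0, 0, -0.493, 0.45, 0.227, -0.144, 0.62, 0, 0, -0.493, 1, 0.227, -0.144, 0.62, 0, 0, -0.493, 1, 0.227, -0.144, 0.62, 0, 0, -0.493, 1, 0.227, -0.144, 0.62, 0, 0, -0.493, 1])

```text
time_s: 30.95
position: [584.0, 26.8, 88.5]
orientation: [[0.073, 0.997, -0.003], [0.997, -0.073, -0.0], [-0.0, -0.003, -1.0]]
contact_force: [-16.0, 0.1, 11.3]
width: 10.0
gripper_force: 30.0
```

step_arm(moves=[0, -0.05, 0, 0, 0, 0, 1, 0, -0.1, 0, 0, 0, 0, 1, 0, -0.18, 0, 0, 0, 0, 1, 0, -0.26, 0, 0, 0, 0, 1, 0, -0.34, 0, 0, 0, 0, 1, 0, -0.42, 0, 0, 0, 0, 1, 0, -0.5, 0, 0, 0, 0, 1, 0, -0.57, 0, 0, 0, 0, 1, 0, -0.62, 0, 0, 0, 0, 1, 0, -0.62, 0, 0, 0, 0, 1, 0, -0.62, 0, 0, 0, 0, 1])

```text
time_s: 32.33
position: [462.5, 36.0, 88.4]
orientation: [[0.072, 0.997, 0.003], [0.997, -0.072, 0.0], [0.0, 0.003, -1.0]]
contact_force: [-0.6, -0.7, 9.1]
width: 9.8
gripper_force: 30.0
```

step_arm(moves=[0, 0, 0, 0, 0, 0, 0.45, 0, 0, 0, 0, 0, 0, 0.45, 0, 0, -0.1, 0, 0, 0, 0.45, 0, 0, -0.4, 0, 0, 0, 0.45, 0.2, 0, -0.7, 0, 0, 0, 0.45, 0.5, 0, -0.9, 0, 0, 0, 0.45, 0.75, 0.06, -0.9, 0, 0, 0, 0.45, 0.75, 0.06, -0.9, 0, 0, 0, 0.45, 0.75, 0.06, -0.9, 0, 0, 0, 0.45])

```text
time_s: 33.45
position: [484.0, 184.5, 265.9]
orientation: [[0.071, 0.997, -0.001], [0.997, -0.071, -0.001], [-0.001, -0.001, -1.0]]
contact_force: [-0.7, -0.1, 0.5]
width: 25.6
gripper_force: 0.0
```

```bash
python3 - <<'E'
from h import *
st(); im,d,T,K=grab('wrist','w11')
fit('w11',1.8,20,(465,275),90)
fit('w11',8,20,(465,275),95)
P=fit('w11',40,75,(480,350),60)
C=cloud(d,T,K); h=cv2.cvtColor(im,cv2.COLOR_RGB2HSV)
b=((h[...,0]<14)&(h[...,1]>120)&(C[...,2]>24)&(C[...,2]<40)).astype(np.uint8)
n,l=cv2.connectedComponents(b)
for i in range(1,n):
    Q=C[l==i]
    if len(Q)>40: print(len(Q),(Q.min(0)+Q.max(0))/2)
E
```

```text
33.45 p [484.  184.5 265.9] F [-0.7 -0.1  0.5] w 25.560329551773687 0.0
[[0.071, 0.997, -0.001], [0.997, -0.071, -0.001], [-0.001, -0.001, -1.0]] [15.2 -5.8 96.  -0.  89.8 19.3]
w11 7465 z 3.8837358277536396 ((465.3757629394531, 273.6717529296875), (170.01869201660156, 175.96632385253906), 72.41934967041016)
w11 1476 z 15.0196199432975 ((448.9825744628906, 277.4369201660156), (130.666259765625, 149.5158233642578), 82.66551971435547)
w11 1015 z 53.22660268436107 ((488.3110656738281, 355.41229248046875), (19.09558868408203, 44.34670639038086), 85.96751403808594)
333 [503.3 311.4  29. ]
298 [457.1 276.5  28.8]
287 [499.  270.6  28.9]
260 [451.4 236.8  29.2]
```

View pics/w11.png

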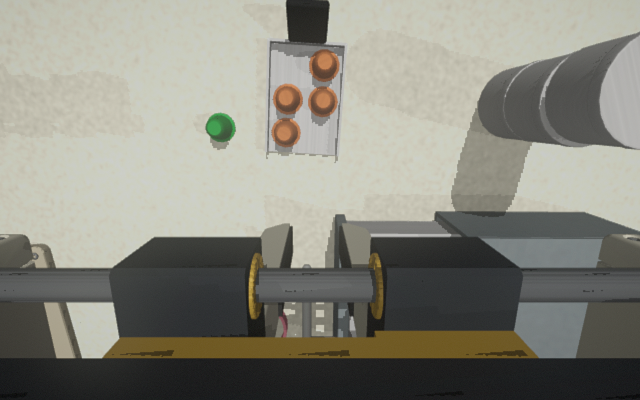

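```bash
python3 - <<'E'
from h import *
im,d,T,K=load('w11'); C=cloud(d,T,K); h=cv2.cvtColor(im,cv2.COLOR_RGB2HSV)
m=(h[...,1]<90)&(C[...,2]>9)&(C[...,2]<18)&(C[...,0]>415)&(C[...,0]<540)&(C[...,1]>190)&(C[...,1]<360)
r=cv2.minAreaRect(C[m][:,:2].astype(np.float32)); print(m.sum(),r, cv2.boxPoints(r).tolist())
m=(h[...,2]<60)&(C[...,2]>14)&(C[...,2]<75)&(C[...,1]>320)&(C[...,1]<400)&(C[...,0]>440)&(C[...,0]<540)
P=C[m]; c=P.mean(0); u,s,vt=np.linalg.svd(P-c,full_matrices=False); print(len(P),c,vt.round(3).tolist(),P.min(0),P.max(0))
top=P[P[:,2]>55]; print(top.mean(0), cv2.minAreaRect(top[:,:2].astype(np.float32)))
E
```

```text
942 ((477.2131652832031, 273.067138671875), (129.5172882080078, 92.24214172363281), 82.45845031738281) [[422.99176025390625, 214.92181396484375], [514.43603515625, 202.81549072265625], [531.4345703125, 331.21246337890625], [439.99029541015625, 343.31878662109375]]
1662 [487.7 349.7  42.4] [[0.11, 0.522, 0.846], [-0.988, 0.147, 0.038], [-0.105, -0.84, 0.532]] [465.6 332.9  15.8] [509.7 366.   60.7]
[489.5 359.9  57.7] ((489.2201843261719, 359.8304138183594), (9.708494186401367, 41.066734313964844), 84.28699493408203)
```

```bash
cat >> h.py <<'E'
def Rtray(yaw,pitch): # tool R when gripping tray; yaw of tray x (deg), pitch lip-down deg
    a=np.radians(yaw); A=np.array([[np.cos(a),-np.sin(a),0],[np.sin(a),np.cos(a),0],[0,0,1]])@Ro.from_euler('y',pitch,degrees=True).as_matrix()
    z=np.array([.5,0,-.866]); y=-np.array([.866,0,.5]); x=np.array([0,-1,0.])
    return A@np.stack([x,y,z],1), A
def tcp(center,yaw,pitch,up=5): # center = tray origin
    R,A=Rtray(yaw,pitch); g=np.array([-83,0,42.])+up*np.array([-.5,0,.866])-3*np.array([.5,0,-.866]); return np.array(center)+A@g,R
E
python3 - <<'E'
from h import *
from scipy.spatial.transform import Slerp
p,R=tcp((477.2,273.1,0),-97.54,0); z=R[:,2]; print(p,R)
R0=np.array(ctrl.get_obs()['orientation'])
S=Slerp([0,1],Ro.from_matrix([R0,R])); Rm=S(.5).as_matrix()
pm=np.array([492,300,250.]); plan(pm,Rm); plan(p-70*z,R,pm,Rm); plan(p,R,p-70*z,R)
E
```

```text
[488.6 359.3  48.9] [[-1.   0.1 -0.1]
 [ 0.1  0.9 -0.5]
 [ 0.  -0.5 -0.9]]
move [0.5827, -0.0015, 0.078, 0.1992, -0.1887, -0.7036]
move [0.4321, 0.463, 0.5597, 0.1992, -0.1887, -0.7036]
move [-0.0, 0.0, 0.35, 0.0, 0.0, 0.0]
```

step_arm(moves=[0.583, -0.001, 0.078, 0.199, -0.189, -0.704, 0.4, 0.583, -0.001, 0.078, 0.199, -0.189, -0.704, 0.4, 0.583, -0.001, 0.078, 0.199, -0.189, -0.704, 0.4, 0.583, -0.001, 0.078, 0.199, -0.189, -0.704, 0.4, 0.583, -0.001, 0.078, 0.199, -0.189, -0.704, 0.4, 0.583, -0.001, 0.078, 0.199, -0.189, -0.704, 0.4, 0.583, -0.001, 0.078, 0.199, -0.189, -0.704, 0.4])

```text
time_s: 34.38
position: [492.9, 300.0, 251.5]
orientation: [[-0.625, 0.768, -0.135], [0.773, 0.587, -0.24], [-0.105, -0.255, -0.961]]
contact_force: [0.1, -0.1, -0.1]
width: 27.7
gripper_force: 0.0
```

```bash
python3 - <<'E'
from h import *
st()
p,R=tcp((477.2,273.1,0),-97.54,0); z=R[:,2]
plan(p-70*z,R)
E
```

```text
34.375 p [492.9 300.  251.5] F [ 0.1 -0.1 -0.1] w 27.7278726204202 0.0
[[-0.625, 0.768, -0.135], [0.773, 0.587, -0.24], [-0.105, -0.255, -0.961]] [ 31.   17.5  74.1  -8.  102.3  -7.9]
move [0.4373, 0.4582, 0.5687, 0.2016, -0.1882, -0.7072]
```

step_arm(moves=[0.15, 0.15, 0.1, 0.05, -0.05, -0.18, 0.4, 0.3, 0.3, 0.2, 0.1, -0.1, -0.35, 0.4, 0.437, 0.458, 0.35, 0.15, -0.14, -0.53, 0.4, 0.437, 0.458, 0.569, 0.202, -0.188, -0.707, 0.4, 0.437, 0.458, 0.569, 0.202, -0.188, -0.707, 0.4, 0.437, 0.458, 0.569, 0.202, -0.188, -0.707, 0.4, 0.437, 0.458, 0.569, 0.202, -0.188, -0.707, 0.4])

```text
time_s: 35.25
position: [493.4, 394.8, 110.6]
orientation: [[-0.991, 0.114, -0.064], [0.13, 0.859, -0.495], [-0.001, -0.499, -0.867]]
contact_force: [-0.7, -0.3, 0.2]
width: 27.6
gripper_force: 0.0
```

```bash
python3 - <<'E'
from h import *
st()
p,R=tcp((477.2,273.1,0),-97.54,0); z=R[:,2]
plan(p,R)
im,d,T,K=grab('wrist','w12')
C=cloud(d,T,K); h=cv2.cvtColor(im,cv2.COLOR_RGB2HSV)
m=(h[...,2]<60)&(C[...,2]>14)&(C[...,2]<75)&(C[...,1]>320)&(C[...,1]<400)&(C[...,0]>440)&(C[...,0]<540)
P=C[m]
if len(P): print(len(P),P.mean(0),P.min(0),P.max(0))
E
```

```text
35.25 p [493.4 394.8 110.6] F [-0.7 -0.3  0.2] w 27.624216798461497 0.0
[[-0.991, 0.114, -0.064], [0.13, 0.859, -0.495], [-0.001, -0.499, -0.867]] [ 44.1  40.7  61.7 -18.5 101.2 -38.2]
move [0.0009, -0.0013, 0.3565, 0.0013, 0.0012, 0.0001]
920 [484.3 362.2  54.3] [464.2 341.   15.7] [509.7 369.3  60.1]
```

step_arm(moves=[0, 0, 0.15, 0, 0, 0, 0.4, 0, 0, 0.28, 0, 0, 0, 0.4, 0, 0, 0.355, 0, 0, 0, 0.4, 0, 0, 0.355, 0, 0, 0, 0.4, 0, 0, 0.355, 0, 0, 0, 1, 0, 0, 0.355, 0, 0, 0, 1, 0, 0, 0.355, 0, 0, 0, 1, 0, 0, 0.355, 0, 0, 0, 1])

```text
time_s: 36.3
position: [488.4, 359.0, 49.5]
orientation: [[-0.992, 0.111, -0.065], [0.129, 0.857, -0.498], [-0.0, -0.502, -0.865]]
contact_force: [-1.6, -4.8, 7.5]
width: 9.7
gripper_force: 30.0
```

```bash
python3 - <<'E'
from h import *
st()
grab('side','s2'); a=cv2.resize(load('s2')[0][180:380,180:440],None,fx=3,fy=3,interpolation=cv2.INTER_CUBIC); cv2.imwrite('pics/s2c.png',a[:,:,::-1])
E
```

```text
36.3 p [488.4 359.   49.5] F [-1.6 -4.8  7.5] w 9.689738994000342 29.96845543384552
[[-0.992, 0.111, -0.065], [0.129, 0.857, -0.498], [-0.0, -0.502, -0.865]] [ 42.4  40.2  69.4 -19.   94.1 -37.6]
```

View pics/s2c.png

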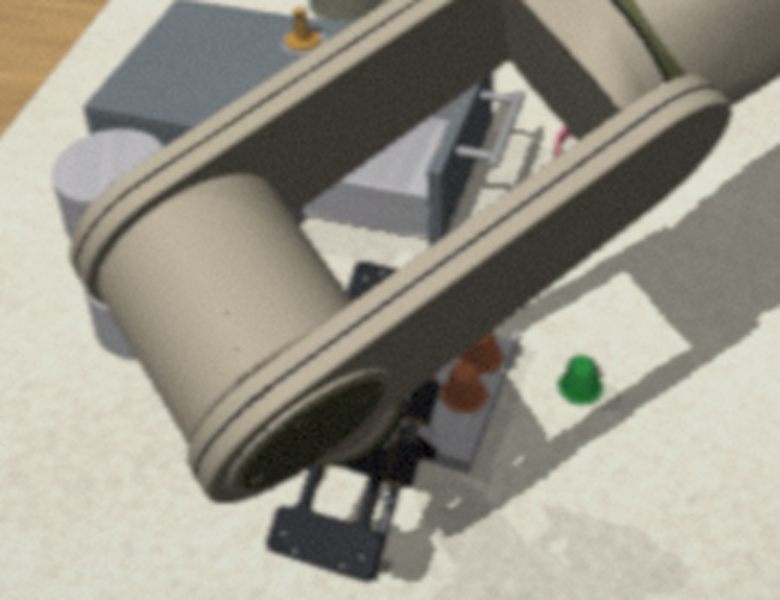

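```bash
python3 - <<'E'
from h import *
c0=(477.2,273.1,0); p0,R0=tcp(c0,-97.54,0)
print('A'); plan(tcp((477.2,273.1,110),-97.54,0)[0],R0,p0,R0)
pA=p0+[0,0,110]; pB,RB=tcp((581,137.5,112),-94.35,0); print('B'); plan(pB,RB,pA,R0)
lip=np.array([576.2,72.7])
for ph,z in ((12,108),(24,98),(36,88),(48,80),(56,80)):
    R,A=Rtray(-94.35,ph); L=np.array([*lip,z]); c=L-A@np.array([65,0,3]); p,R=tcp(c,-94.35,ph); print(ph,p,R[:,2]); plan(p,R,pB,RB)
E
```

```text
A
move [0.0, -0.275, -0.4763, 0.0, 0.0, 0.0]
B
move [-0.5793, -0.5287, 0.2937, -0.0, -0.0266, -0.046]
12 [586.8 211.4 184.5] [-0.  -0.3 -1. ]
move [-0.0006, -0.1146, -0.0701, -0.2, 0.0, -0.0]
24 [585.3 192.5 201.8] [-0.  -0.1 -1. ]
move [-0.0006, -0.2398, -0.0974, -0.4, 0.0, -0.0]
36 [583.5 168.4 214.5] [ 0.   0.1 -1. ]
move [-0.0006, -0.3764, -0.092, -0.6, 0.0, -0.0]
48 [581.3 140.1 223.7] [ 0.   0.3 -1. ]
move [-0.0006, -0.5224, -0.0608, -0.8, 0.0, -0.0]
56 [579.8 119.5 231.7] [ 0.   0.4 -0.9]
move [-0.0006, -0.6318, -0.0438, -0.9333, 0.0, -0.0]
```

step_arm(moves=[0, -0.02, -0.035, 0, 0, 0, 1, 0, -0.06, -0.104, 0, 0, 0, 1, 0, -0.12, -0.208, 0, 0, 0, 1, 0, -0.18, -0.312, 0, 0, 0, 1, 0, -0.24, -0.416, 0, 0, 0, 1, 0, -0.275, -0.476, 0, 0, 0, 1, 0, -0.275, -0.476, 0, 0, 0, 1])

```text
time_s: 37.22
position: [488.6, 360.1, 159.2]
orientation: [[-0.992, 0.111, -0.063], [0.128, 0.859, -0.495], [-0.001, -0.499, -0.867]]
contact_force: [-0.5, 0.2, -2.2]
width: 10.1
gripper_force: 30.0
```

```bash
python3 - <<'E'
from h import *
st(); pB,RB=tcp((581,137.5,112),-94.35,0); plan(pB,RB)
grab('scene','sc2'); a=cv2.resize(load('sc2')[0][150:350,280:540],None,fx=3,fy=3,interpolation=cv2.INTER_CUBIC); cv2.imwrite('pics/sc2c.png',a[:,:,::-1])
E
```

```text
37.225 p [488.6 360.1 159.2] F [-0.5  0.2 -2.2] w 10.117007836697981 29.998671412467957
[[-0.992, 0.111, -0.063], [0.128, 0.859, -0.495], [-0.001, -0.499, -0.867]] [ 42.4  33.7  66.4 -19.3 102.9 -40.7]
move [-0.5777, -0.5328, 0.2974, 0.0009, -0.0246, -0.0436]
```

View pics/sc2c.png

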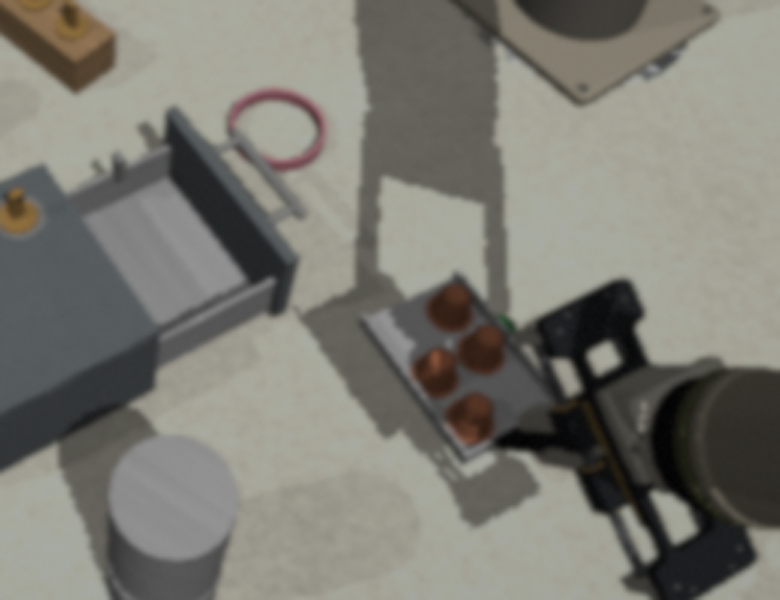

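step_arm(moves=[-0.04, -0.04, 0.02, 0, 0, 0, 1, -0.12, -0.11, 0.06, 0, 0, 0, 1, -0.22, -0.2, 0.11, 0, -0.01, -0.02, 1, -0.32, -0.29, 0.165, 0, -0.02, -0.03, 1, -0.42, -0.385, 0.215, 0, -0.02, -0.04, 1, -0.5, -0.46, 0.255, 0, -0.024, -0.043, 1, -0.555, -0.51, 0.285, 0, -0.024, -0.043, 1, -0.577, -0.532, 0.297, 0, -0.024, -0.043, 1, -0.577, -0.532, 0.297, 0, -0.024, -0.043, 1])

```text
time_s: 38.4
position: [586.8, 223.8, 159.2]
orientation: [[-0.997, 0.066, -0.041], [0.077, 0.863, -0.499], [0.002, -0.501, -0.866]]
contact_force: [1.1, 0.9, -2.4]
width: 10.0
gripper_force: 30.0
```

```bash
python3 - <<'E'
from h import *
st(); pB,RB=tcp((581,137.5,112),-94.35,0); plan(pB,RB)
E
```

```text
38.4 p [586.8 223.8 159.2] F [ 1.1  0.9 -2.4] w 9.990183228632697 29.99862939119339
[[-0.997, 0.066, -0.041], [0.077, 0.863, -0.499], [0.002, -0.501, -0.866]] [ 29.7  31.   70.2 -24.6  96.3 -54.9]
move [-0.0036, -0.0023, -0.0088, -0.001, -0.0025, 0.0001]
```

step_arm(moves=[0, -0.057, -0.04, -0.1, 0, 0, 1, 0, -0.115, -0.075, -0.2, 0, 0, 1, 0, -0.177, -0.09, -0.3, 0, 0, 1, 0, -0.24, -0.102, -0.4, 0, 0, 1, 0, -0.308, -0.1, -0.5, 0, 0, 1, 0, -0.376, -0.097, -0.6, 0, 0, 1, 0, -0.425, -0.086, -0.667, 0, 0, 1, 0, -0.474, -0.075, -0.733, 0, 0, 1, 0, -0.522, -0.066, -0.8, 0, 0, 1, 0, -0.522, -0.066, -0.8, 0, 0, 1, 0, -0.522, -0.066, -0.8, 0, 0, 1, 0, -0.522, -0.066, -0.8, 0, 0, 1])

```text
time_s: 39.9
position: [580.4, 141.5, 223.0]
orientation: [[-0.997, 0.072, 0.021], [0.075, 0.949, 0.306], [0.002, 0.307, -0.952]]
contact_force: [0.5, 0.3, -2.3]
width: 9.3
gripper_force: 30.0
```

```bash
python3 - <<'E'
from h import *
st()
grab('scene','sc3'); a=cv2.resize(load('sc3')[0][150:350,200:460],None,fx=3,fy=3,interpolation=cv2.INTER_CUBIC); cv2.imwrite('pics/sc3c.png',a[:,:,::-1])
E
```

```text
39.9 p [580.4 141.5 223. ] F [ 0.5  0.3 -2.3] w 9.318424461687576 29.990486204624176
[[-0.997, 0.072, 0.021], [0.075, 0.949, 0.306], [0.002, 0.307, -0.952]] [ -1.9   4.5  92.1  18.   83.1 -89.7]
```

View pics/sc3c.png

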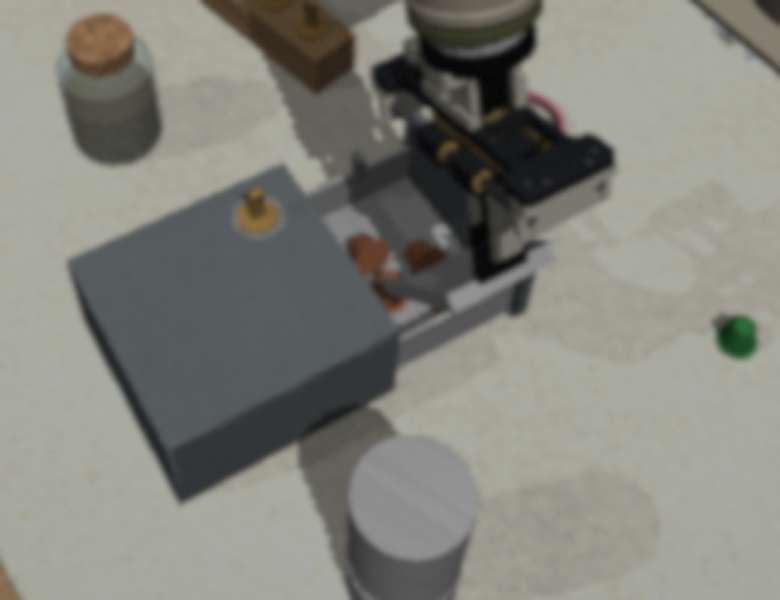

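```bash
python3 - <<'E'
from h import *
def at(ph,z,lip=(576.2,72.7)):
    R,A=Rtray(-94.35,ph); return tcp(np.array([*lip,z])-A@np.array([65,0,3]),-94.35,ph)
plan(*at(60,88))
for ph,z in((48,95),(30,118),(0,150)):print(ph);plan(*at(ph,z),*at(60,88))
im,d,T,K=grab('wrist','w13');C=cloud(d,T,K); h=cv2.cvtColor(im,cv2.COLOR_RGB2HSV)
b=((h[...,0]<14)&(h[...,1]>120)&(C[...,2]>0)&(C[...,2]<170)).astype(np.uint8)
n,l=cv2.connectedComponents(b)
for i in range(1,n):
    Q=C[l==i]
    if len(Q)>40: print(len(Q),(Q.min(0)+Q.max(0))/2)
E
```

```text
move [-0.0048, -0.1251, -0.1433, -0.2017, -0.0023, -0.0002]
48
move [-0.0, 0.126, 0.0953, 0.2, 0.0, 0.0]
30
move [-0.0, 0.2916, 0.2193, 0.5, 0.0, 0.0]
0
move [-0.0, 0.3846, 0.4915, 1.0, 0.0, 0.0]
638 [553.7  36.   39.7]
83 [555.   68.7  25.4]
926 [596.7  46.3  27.9]
1178 [591.7   4.9  32.6]
```

```bash
python3 - <<'E'
from h import *
def at(ph,z,lip=(576.2,72.7)):
    R,A=Rtray(-94.35,ph); return tcp(np.array([*lip,z])-A@np.array([65,0,3]),-94.35,ph)
for ph,z in((36,100),(20,115),(0,125)):print(ph);plan(*at(ph,z))
p0=at(0,125); pc,Rc=tcp((477.2,273.1,60),-97.54,0); plan(pc,Rc,*p0); 
E
```

```text
36
move [-0.005, 0.135, 0.0252, 0.1984, -0.0022, 0.0001]
20
move [-0.0053, 0.258, 0.1509, 0.4651, -0.0022, 0.0005]
0
move [-0.0058, 0.3161, 0.3757, 0.7984, -0.0021, 0.0008]
move [0.5454, 0.7057, -0.0495, 0.0, 0.0266, 0.046]
```

step_arm(moves=[0, 0.07, 0, 0.1, 0, 0, 1, -0.003, 0.135, 0.025, 0.198, 0, 0, 1, -0.003, 0.2, 0.085, 0.33, 0, 0, 1, -0.005, 0.258, 0.151, 0.465, 0, 0, 1, -0.005, 0.287, 0.26, 0.63, 0, 0, 1, -0.005, 0.316, 0.375, 0.798, 0, 0, 1, -0.005, 0.316, 0.375, 0.798, 0, 0, 1])

```text
time_s: 40.88
position: [583.9, 226.0, 162.4]
orientation: [[-0.997, 0.054, -0.048], [0.071, 0.861, -0.504], [0.014, -0.506, -0.862]]
contact_force: [-1.2, -0.2, -2.7]
width: 9.7
gripper_force: 30.0
```

step_arm(moves=[0.15, 0.15, -0.04, 0, 0, 0, 1, 0.3, 0.35, -0.05, 0, 0.02, 0.03, 1, 0.45, 0.55, -0.05, 0, 0.026, 0.046, 1, 0.545, 0.705, -0.05, 0, 0.026, 0.046, 1, 0.545, 0.705, -0.05, 0, 0.026, 0.046, 1, 0.545, 0.705, -0.05, 0, 0.026, 0.046, 1])

```text
time_s: 41.62
position: [490.1, 358.3, 111.6]
orientation: [[-0.991, 0.115, -0.065], [0.132, 0.86, -0.492], [-0.0, -0.497, -0.868]]
contact_force: [-0.3, -0.2, -1.1]
width: 9.7
gripper_force: 30.0
```

```bash
python3 - <<'E'
from h import *
st(); plan(*tcp((477.2,273.1,0.5),-97.54,0))
im,d,T,K=grab('scene','sc4');C=cloud(d,T,K); h=cv2.cvtColor(im,cv2.COLOR_RGB2HSV)
b=((h[...,0]<14)&(h[...,1]>120)&(C[...,2]>5)&(C[...,2]<130)&(C[...,0]>380)).astype(np.uint8)
n,l=cv2.connectedComponents(b)
for i in range(1,n):
    Q=C[l==i]
    if len(Q)>15: print(len(Q),(Q.min(0)+Q.max(0))/2,Q.max(0))
a=cv2.resize(im[150:350,200:460],None,fx=3,fy=3,interpolation=cv2.INTER_CUBIC); cv2.imwrite('pics/sc4c.png',a[:,:,::-1])
E
```

```text
41.625 p [490.1 358.3 111.6] F [-0.3 -0.2 -1.1] w 9.67501918728553 29.999476075172424
[[-0.991, 0.115, -0.065], [0.132, 0.86, -0.492], [-0.0, -0.497, -0.868]] [ 42.1  36.1  68.2 -19.   98.8 -39.3]
move [0.0081, 0.1584, 0.2678, 0.0036, -0.0002, -0.0011]
88 [591.8   7.9  35. ] [605.3  20.3  51.5]
92 [554.7  40.7  34. ] [569.2  52.9  49.9]
76 [598.5  48.3  29.1] [609.7  59.5  44.2]
60 [560.4  85.   31.9] [570.6  93.9  46. ]
```

View pics/sc4c.png

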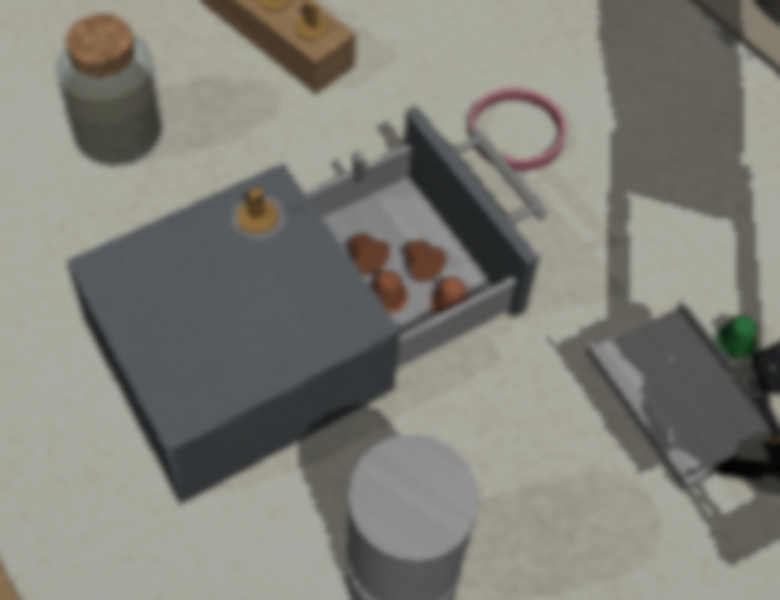

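step_arm(moves=[0.008, 0.06, 0.1, 0, 0, 0, 1, 0.008, 0.12, 0.2, 0, 0, 0, 1, 0.008, 0.15, 0.254, 0, 0, 0, 1, 0.008, 0.159, 0.269, 0, 0, 0, 1, 0.008, 0.159, 0.269, 0, 0, 0, 1])

```text
time_s: 42.3
position: [486.3, 358.0, 48.8]
orientation: [[-0.991, 0.114, -0.07], [0.133, 0.856, -0.499], [0.003, -0.504, -0.864]]
contact_force: [-8.0, -3.2, 18.9]
width: 9.8
gripper_force: 30.0
```

step_arm(moves=[0, 0, -0.005, 0, 0, 0, 0.5, 0, 0, -0.005, 0, 0, 0, 0.45, 0, 0, -0.005, 0, 0, 0, 0.45, 0, 0, -0.1, 0, 0, 0, 0.45, 0, 0, -0.3, 0, 0, 0, 0.45, 0, 0, -0.5, 0, 0, 0, 0.45, 0, 0, -0.7, 0, 0, 0, 0.45, 0, 0, -0.7, 0, 0, 0, 0.45])

```text
time_s: 43.3
position: [498.0, 431.8, 173.6]
orientation: [[-0.991, 0.115, -0.061], [0.13, 0.862, -0.489], [-0.004, -0.493, -0.87]]
contact_force: [-0.7, -0.9, 0.7]
width: 25.4
gripper_force: 0.0
```

```bash
python3 - <<'E'
from h import *
from scipy.spatial.transform import Slerp
st()
im,d,T,K=grab('scene','sc5');C=cloud(d,T,K)
for c,r in (((477,273),45),):
    m=(np.hypot(C[...,0]-c[0],C[...,1]-c[1])<40); P=C[m]; A=np.c_[P[:,:2],np.ones(len(P))]; print(np.linalg.lstsq(A,P[:,2],rcond=None)[0][:2]*1000,np.median(P[:,2]))
o=ctrl.get_obs();R0=np.array(o['orientation']);p0=np.array(o['position'])
# handle push target: just in front of the handle
H=np.array([462.5,36.0,120]); R=Rdown(85.65); Rm=Slerp([0,1],Ro.from_matrix([R0,R]))(.5).as_matrix()
pm=np.array([470,240,200.]); plan(pm,Rm); plan((462,45,180),R,pm,Rm)
E
```

```text
43.3 p [498.  431.8 173.6] F [-0.7 -0.9  0.7] w 25.403733524854143 0.0
[[-0.991, 0.115, -0.061], [0.13, 0.862, -0.489], [-0.004, -0.493, -0.87]] [ 45.7  42.6  52.1 -18.3 108.7 -39.1]
[0.8 3.6] 2.8855585472769008
move [0.0109, -0.9071, 0.3506, -0.1975, 0.1878, 0.7058]
move [-0.7175, -0.5789, 0.3353, -0.1975, 0.1878, 0.7058]
```

step_arm(moves=[0.01, -0.2, -0.05, -0.04, 0.04, 0.14, 0.45, 0.01, -0.4, 0.05, -0.08, 0.08, 0.28, 0.45, 0.01, -0.6, 0.15, -0.12, 0.12, 0.42, 0.45, 0.01, -0.8, 0.25, -0.16, 0.15, 0.56, 0.45, 0.01, -0.907, 0.35, -0.198, 0.188, 0.706, 0.45, 0.01, -0.907, 0.35, -0.198, 0.188, 0.706, 0.45])

```text
time_s: 44.1
position: [468.3, 235.4, 197.2]
orientation: [[-0.623, 0.769, -0.142], [0.775, 0.583, -0.243], [-0.104, -0.261, -0.96]]
contact_force: [0.5, 0.6, -0.1]
width: 25.7
gripper_force: 0.0
```

step_arm(moves=[-0.14, -0.12, 0.07, -0.04, 0.04, 0.14, 0.45, -0.28, -0.24, 0.14, -0.08, 0.08, 0.28, 0.45, -0.43, -0.36, 0.2, -0.12, 0.12, 0.42, 0.45, -0.57, -0.48, 0.27, -0.16, 0.15, 0.56, 0.45, -0.717, -0.58, 0.335, -0.198, 0.188, 0.706, 0.45, -0.717, -0.58, 0.335, -0.198, 0.188, 0.706, 0.45, -0.717, -0.58, 0.335, -0.198, 0.188, 0.706, 0.45])

```text
time_s: 44.98
position: [460.8, 44.0, 178.9]
orientation: [[0.075, 0.997, -0.004], [0.997, -0.075, -0.003], [-0.003, -0.004, -1.0]]
contact_force: [0.4, 0.5, 0.0]
width: 25.5
gripper_force: 0.0
```

```bash
python3 - <<'E'
from h import *
st(); plan((463.5,36,88),85.65)
grab('wrist','w14'); fit('w14',76,90,(463,36),40)
E
```

```text
44.975 p [460.8  44.  178.9] F [0.4 0.5 0. ] w 25.51741131328689 0.0
[[0.075, 0.997, -0.004], [0.997, -0.075, -0.003], [-0.003, -0.004, -1.0]] [ -0.8 -11.9 110.6  -0.2  81.5   3.5]
move [-0.0375, 0.018, 0.4547, -0.0037, 0.0029, 0.0012]
w14 1495 z 85.86824158754669 ((478.3900451660156, 34.856544494628906), (79.78562927246094, 40.635467529296875), 85.5584945678711)
```

step_arm(moves=[-0.037, 0.018, 0, -0.004, 0.003, 0, 0.45, -0.037, 0.018, 0.15, -0.004, 0.003, 0, 0.45, -0.037, 0.018, 0.3, -0.004, 0.003, 0, 0.45, -0.037, 0.018, 0.4, -0.004, 0.003, 0, 0.45, -0.037, 0.018, 0.455, -0.004, 0.003, 0, 0.45, -0.037, 0.018, 0.455, -0.004, 0.003, 0, 0.45, -0.037, 0.018, 0.455, -0.004, 0.003, 0, 1, -0.037, 0.018, 0.455, -0.004, 0.003, 0, 1, -0.037, 0.018, 0.455, -0.004, 0.003, 0, 1])

```text
time_s: 46.15
position: [464.2, 35.5, 89.0]
orientation: [[0.077, 0.997, 0.003], [0.997, -0.077, 0.0], [0.0, 0.003, -1.0]]
contact_force: [-0.9, 1.1, 5.4]
width: 10.2
gripper_force: 30.0
```

step_arm(moves=[0, 0.04, 0, 0, 0, 0, 1, 0, 0.1, 0, 0, 0, 0, 1, 0, 0.17, 0, 0, 0, 0, 1, 0, 0.24, 0, 0, 0, 0, 1, 0, 0.31, 0, 0, 0, 0, 1, 0, 0.38, 0, 0, 0, 0, 1, 0, 0.45, 0, 0, 0, 0, 1, 0, 0.51, 0, 0, 0, 0, 1, 0, 0.56, 0, 0, 0, 0, 1, 0, 0.59, 0, 0, 0, 0, 1, 0, 0.605, 0, 0, 0, 0, 1, 0, 0.605, 0, 0, 0, 0, 1])

```text
time_s: 47.65
position: [583.8, 26.4, 89.0]
orientation: [[0.077, 0.997, 0.0], [0.997, -0.077, 0.0], [0.0, 0.0, -1.0]]
contact_force: [-7.9, 1.9, 11.5]
width: 10.3
gripper_force: 30.0
```

step_arm(moves=[0, 0.01, 0, 0, 0, 0, 1, 0, 0.015, 0, 0, 0, 0, 1, 0, 0.015, 0, 0, 0, 0, 1])

```text
time_s: 48.02
position: [584.0, 26.4, 88.9]
orientation: [[0.077, 0.997, -0.006], [0.997, -0.077, 0.001], [0.0, -0.006, -1.0]]
contact_force: [-23.4, 3.5, 22.9]
width: 10.0
gripper_force: 30.0
```

step_arm(moves=[0, -0.015, 0, 0, 0, 0, 0.45, 0, -0.015, 0, 0, 0, 0, 0.45, 0, -0.015, 0, 0, 0, 0, 0.45, 0, -0.015, -0.2, 0, 0, 0, 0.45, 0, -0.015, -0.45, 0, 0, 0.15, 0.2, 0, -0.015, -0.6, 0, 0, 0.35, 0, 0, 0.1, -0.6, 0, 0, 0.5, 0, -0.1, 0.2, -0.6, 0, 0, 0.7, 0, -0.2, 0.3, -0.6, 0, 0, 0.85, 0, -0.3, 0.35, -0.6, 0, 0, 1, 0, -0.3, 0.35, -0.6, 0, 0, 1, 0])

```text
time_s: 49.4
position: [652.6, -40.9, 207.8]
orientation: [[0.903, 0.43, 0.001], [0.43, -0.903, -0.0], [0.001, 0.001, -1.0]]
contact_force: [0.3, 0.2, -0.2]
width: 46.5
gripper_force: 0.0
```

```bash
python3 - <<'E'
from h import *
st(); plan((674.8,-34.2,131),-2)
grab('scene','sc6'); P=fit('sc6',95,106,(715,20),160); Q=fit('sc6',112,145,(674,-35),25); print(Q.min(0),Q.max(0))
E
```

```text
49.4 p [652.6 -40.9 207.8] F [ 0.3  0.2 -0.2] w 46.47587229373257 0.0
[[0.903, 0.43, 0.001], [0.43, -0.903, -0.0], [0.001, 0.001, -1.0]] [-8.1 16.6 78.3 -0.  85.  56.5]
move [0.1144, 0.0174, 0.3842, 0.0005, -0.001, 0.4577]
sc6 6152 z 99.72636267877982 ((726.4336547851562, 14.506362915039062), (192.44386291503906, 214.25537109375), 85.86389923095703)
sc6 48 z 129.08584593767546 ((675.880126953125, -34.61327362060547), (10.07345962524414, 13.144643783569336), 83.9563980102539)
[669.2 -40.2 112.4] [682.6 -29.8 139.2]
```

step_arm(moves=[0.114, 0.017, 0, 0, 0, 0.15, 0, 0.114, 0.017, 0, 0, 0, 0.3, 0, 0.114, 0.017, 0.1, 0, 0, 0.475, 0, 0.114, 0.017, 0.25, 0, 0, 0.475, 0, 0.114, 0.017, 0.36, 0, 0, 0.475, 0, 0.114, 0.017, 0.38, 0, 0, 0.475, 0, 0.114, 0.017, 0.38, 0, 0, 0.475, 0, 0.114, 0.017, 0.38, 0, 0, 0.475, 1, 0.114, 0.017, 0.38, 0, 0, 0.475, 1, 0.114, 0.017, 0.38, 0, 0, 0.475, 1, 0.114, 0.017, 0.38, 0, 0, 0.475, 1])

```text
time_s: 50.82
position: [674.5, -32.9, 132.8]
orientation: [[0.999, -0.051, 0.002], [-0.051, -0.999, -0.001], [0.002, 0.0, -1.0]]
contact_force: [-0.3, -5.0, 3.6]
width: 10.9
gripper_force: 2.3
```

step_arm(moves=[0, 0, 0, 0, 0, -0.15, 1, 0, 0, 0, 0, 0, -0.3, 1, 0, 0, 0, 0, 0, -0.45, 1, 0, 0, 0, 0, 0, -0.6, 1, 0, 0, 0, 0, 0, -0.75, 1, 0, 0, 0, 0, 0, -0.9, 1, 0, 0, 0, 0, 0, -1, 1, 0, 0, 0, 0, 0, -1, 1])

```text
time_s: 51.82
position: [674.4, -33.6, 132.5]
orientation: [[0.545, 0.839, 0.002], [0.839, -0.545, -0.001], [-0.0, 0.002, -1.0]]
contact_force: [-0.4, -4.4, 1.1]
width: 8.6
gripper_force: 30.0
```

```bash
python3 -c "
from h import *
st(); print(np.array(ctrl.get_obs()['ft_torque']).round(3)); plan((674.3,-33.2,131),92.5)"
```

```text
51.825 p [674.4 -33.6 132.5] F [-0.4 -4.4  1.1] w 8.609561621853793 29.966886341571808
[[0.545, 0.839, 0.002], [0.839, -0.545, -0.001], [-0.0, 0.002, -1.0]] [-7.2 22.7 78.8 -0.1 78.4 25.8]
[-1.1  0.   0. ]
move [0.0013, -0.0014, 0.0077, 0.0019, 0.0007, -0.5916]
```

step_arm(moves=[0, 0, 0, 0, 0, -0.15, 1, 0, 0, 0, 0, 0, -0.3, 1, 0, 0, 0, 0, 0, -0.45, 1, 0, 0, 0, 0, 0, -0.57, 1, 0, 0, 0, 0, 0, -0.6, 1, 0, 0, 0, 0, 0, -0.6, 1])

```text
time_s: 52.58
position: [673.9, -33.3, 132.5]
orientation: [[-0.05, 0.999, 0.001], [0.999, 0.05, -0.001], [-0.001, 0.001, -1.0]]
contact_force: [-3.3, -4.6, 3.3]
width: 8.7
gripper_force: 30.0
```

```bash
python3 -c "
from h import *
st(); print(np.array(ctrl.get_obs()['ft_torque']).round(3))"
```

```text
52.575 p [673.9 -33.3 132.5] F [-3.3 -4.6  3.3] w 8.675266235792936 30.002245903015137
[[-0.05, 0.999, 0.001], [0.999, 0.05, -0.001], [-0.001, 0.001, -1.0]] [ -7.2  22.7  78.8  -0.   78.5 -10. ]
[-1.   0.7 -0.1]
```

step_arm(moves=[0, 0, 0, 0, 0, -0.04, 1, 0, 0, 0, 0, 0, -0.04, 1, 0, 0, 0, 0, 0, 0.05, 1, 0, 0, 0, 0, 0, 0.12, 1, 0, 0, 0, 0, 0, 0.12, 1, 0, 0, -0.1, 0, 0, 0.12, 1, 0, 0, -0.25, 0, 0, 0.12, 1, 0, 0, -0.375, 0, 0, 0.12, 1, 0, 0, -0.375, 0, 0, 0.12, 1])

```text
time_s: 53.7
position: [676.2, -32.1, 211.3]
orientation: [[0.073, 0.997, 0.008], [0.997, -0.073, 0.0], [0.001, 0.008, -1.0]]
contact_force: [-0.9, -0.1, -1.3]
width: 8.8
gripper_force: 30.0
```

```bash
python3 -c "
from h import *
st(); keyoff('w15'); plan((520,-220,200),99.4)"
```

```text
53.7 p [676.2 -32.1 211.3] F [-0.9 -0.1 -1.3] w 8.848553833733313 29.999880194664
[[0.073, 0.997, 0.008], [0.997, -0.073, 0.0], [0.001, 0.008, -1.0]] [-7.1 19.7 74.2  0.1 85.7 -2.9]
8 37 [ 5.9 -1.8  8. ] [ 8.4  6.1 12. ]
12 41 [ 5.5 -1.9 12. ] [ 8.6  6.2 15.9]
16 39 [ 5.5 -2.5 16. ] [ 8.7  7.4 20. ]
20 29 [ 5.2 -2.1 20. ] [ 7.9  6.4 23.5]
24 771 [  4.4 -13.   25. ] [18.2 17.5 28. ]
28 31 [ 6.4 -9.6 28. ] [17.8 15.7 29.9]
move [-0.9935, -0.7054, 0.0409, 0.0045, -0.0001, -0.2266]
```

step_arm(moves=[-0.3, -0.22, 0.02, 0, 0, -0.1, 1, -0.6, -0.45, 0.02, 0, 0, -0.2, 1, -0.9, -0.65, 0.04, 0.004, 0, -0.226, 1, -0.993, -0.705, 0.04, 0.004, 0, -0.226, 1, -0.993, -0.705, 0.04, 0.004, 0, -0.226, 1, -0.993, -0.705, 0.04, 0.004, 0, -0.226, 1])

```text
time_s: 54.5
position: [519.1, -219.9, 198.1]
orientation: [[-0.163, 0.987, -0.003], [0.987, 0.163, 0.001], [0.002, -0.003, -1.0]]
contact_force: [0.7, 0.3, -0.9]
width: 8.6
gripper_force: 30.0
```

```bash
python3 -c "
from h import *
st(); plan((510.2,-337.0,106),99.4)"
```

```text
54.5 p [ 519.1 -219.9  198.1] F [ 0.7  0.3 -0.9] w 8.645800087369313 29.999947249889374
[[-0.163, 0.987, -0.003], [0.987, 0.163, 0.001], [0.002, -0.003, -1.0]] [-28.2   3.4  94.   -0.   82.7 -37.5]
move [-0.5711, -0.1378, 0.4601, -0.0031, -0.0017, -0.0008]
```

step_arm(moves=[-0.25, -0.07, 0, 0, 0, 0, 1, -0.5, -0.13, 0, 0, 0, 0, 1, -0.571, -0.138, 0.1, 0, 0, 0, 1, -0.571, -0.138, 0.3, 0, 0, 0, 1, -0.571, -0.138, 0.37, 0, 0, 0, 1, -0.571, -0.138, 0.37, 0, 0, 0, 1, -0.571, -0.138, 0.37, 0, 0, 0, 1])

```text
time_s: 55.38
position: [511.8, -337.5, 126.7]
orientation: [[-0.165, 0.986, -0.001], [0.986, 0.165, -0.001], [-0.001, -0.001, -1.0]]
contact_force: [-0.1, -0.2, -0.5]
width: 8.6
gripper_force: 30.0
```

```bash
python3 -c "
from h import *
st(); keyoff('w16'); plan((510.2,-337.0,106),99.4)"
```

```text
55.375 p [ 511.8 -337.5  126.7] F [-0.1 -0.2 -0.5] w 8.559995024235608 29.999932050704956
[[-0.165, 0.986, -0.001], [0.986, 0.165, -0.001], [-0.001, -0.001, -1.0]] [-38.1  14.   90.1  -0.1  75.9 -47.6]
8 43 [ 6.3 -2.7  8. ] [ 8.4  5.1 11.7]
12 39 [ 6.  -2.8 12. ] [ 8.2  5.2 15.8]
16 37 [ 5.7 -2.9 16. ] [ 8.4  5.8 20. ]
20 42 [ 5.5 -4.  20.2] [ 8.5  5.8 24. ]
24 37 [  5.3 -13.4  24.2] [15.1 15.1 28. ]
28 795 [  4.2 -14.7  28. ] [17.9 16.5 32. ]
32 5 [14.8 -8.4 32. ] [17.4  5.5 33.1]
move [0.0059, -0.0073, 0.1056, -0.0007, 0.0017, 0.0013]
```

step_arm(moves=[0.003, -0.006, 0, 0, 0, 0, 1, 0.003, -0.006, 0.03, 0, 0, 0, 1, 0.003, -0.006, 0.06, 0, 0, 0, 1, 0.003, -0.006, 0.09, 0, 0, 0, 1, 0.003, -0.006, 0.11, 0, 0, 0, 1, 0.003, -0.006, 0.11, 0, 0, 0, 1])

```text
time_s: 56.18
position: [508.9, -337.1, 102.5]
orientation: [[-0.164, 0.986, -0.004], [0.986, 0.164, 0.001], [0.001, -0.003, -1.0]]
contact_force: [-1.1, 0.1, -1.2]
width: 8.9
gripper_force: 30.0
```

step_arm(moves=[0, 0.004, 0.05, 0, 0, 0, 1, 0, 0.004, 0.09, 0, 0, 0, 1, 0, 0.004, 0.1, 0, 0, 0, 1, 0, 0.004, 0.1, 0, 0, 0, 1, 0, 0.004, 0.1, 0, 0, 0, 0, 0, 0.004, 0.1, 0, 0, 0, 0, 0, 0.004, 0.1, 0, 0, 0, 0, 0, 0.004, -0.05, 0, 0, 0, 0, 0, 0.004, -0.4, 0, 0, 0, 0, -0.2, 0.004, -0.6, 0, 0, 0, 0, -0.2, 0.004, -0.6, 0, 0, 0, 0, -0.2, 0.004, -0.6, 0, 0, 0, 0])

```text
time_s: 57.68
position: [516.7, -376.5, 222.4]
orientation: [[-0.163, 0.987, -0.003], [0.987, 0.163, 0.001], [0.001, -0.003, -1.0]]
contact_force: [-0.3, -0.5, -0.1]
width: 46.7
gripper_force: 0.0
```

```bash
python3 - <<'E'
from h import *
st(); im,d,T,K=grab('wrist','w17')
for k in(-55,0,55):
    c=np.array((502,-281.6))+k*np.array((-.163,.987)); P=fit('w17',58,100,c,24); print(c,P.min(0),P.max(0))
im,d,T,K=grab('scene','sc7'); fit('sc7',95,106,(715,20),160)
C=cloud(d,T,K); m=(np.hypot(C[...,0]-477,C[...,1]-273)<40); P=C[m]; A=np.c_[P[:,:2],np.ones(len(P))]; print(np.linalg.lstsq(A,P[:,2],rcond=None)[0][:2]*1000,np.median(P[:,2]))
a=np.vstack([cv2.resize(im[100:330,200:480],(700,575),interpolation=cv2.INTER_CUBIC)]); cv2.imwrite('pics/f.png',a[:,:,::-1])
E
```

```text
57.675 p [ 516.7 -376.5  222.4] F [-0.3 -0.5 -0.1] w 46.693683028478624 0.0
[[-0.163, 0.987, -0.003], [0.987, 0.163, 0.001], [0.001, -0.003, -1.0]] [-40.6  14.1  79.7  -0.1  86.4 -50. ]
w17 154 z 87.53856519081344 ((510.5153503417969, -335.6708984375), (8.418575286865234, 12.467132568359375), 9.29234504699707)
[ 511.  -335.9] [ 505.8 -342.1   60.4] [ 515.3 -329.3   89.7]
w17 185 z 87.45156042865563 ((501.48486328125, -282.46875), (8.611554145812988, 12.686020851135254), 9.461996078491211)
[ 502.  -281.6] [ 496.8 -288.9   58.4] [ 506.4 -275.9   89.7]
w17 285 z 86.99440971914373 ((493.0047912597656, -228.87779235839844), (9.03849983215332, 12.293773651123047), 7.136974334716797)
[ 493.  -227.3] [ 488.  -235.1   58.2] [ 497.8 -222.6   89.7]
sc7 6214 z 99.75523389414712 ((726.4786987304688, 14.696189880371094), (192.1743927001953, 214.11227416992188), 85.66737365722656)
[ 2.4 -2.5] 2.8907769051946275
```

View pics/f.png

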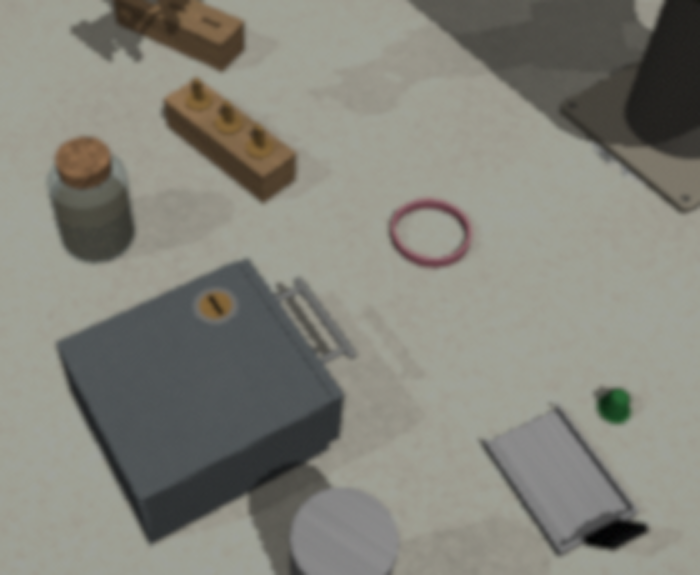

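The final view shows the keys in all three slots, the drawer home, the lock slot at (215,305) lying as it did at the start, and the empty tray flat at (560,475). I'm handing the job in.

```bash
python3 -c "
from h import *
print(ctrl.finish_job())"
```

```text
the job is handed in; nothing more can be done
None
```

I handed the job in at about 58 s of robot time, with no verdict returned: the third key I tried (the slot furthest from the drawer) opened the lock, all four capsules are in the closed, relocked drawer, the tray lies flat, all three keys stand in the stand, and the tins, jar and egg ring were not touched.

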